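Tighten the lock ring of a bracket's adjuster while a spanner holds the barrel

TASK

The adjuster barrel on the stainless steel bracket is set to the right height: lock it without losing the setting. Drop the larger open-ended spanner over the square flats on top of the barrel with its handle lying in the slot in the bracket's upright leg and let go of it, so that the leg keeps the barrel from turning, then turn the brass knurled lock ring clockwise (seen from above) down onto the housing and nip it up by feel to about 1.5 N m, without over-tightening it or letting the barrel creep round. Then lift the spanner off and lay it gently down flat on the glass beside the board, leaving everything else on the table alone.

Things in the scene. Friction and masses are not known exactly. Their poses are not given: they have to be found in the camera images.
- bracket: Fixed steel L-bracket screwed to a plywood board (18 mm thick, x -75 to 165, y +-65 mm). Origin: on the barrel's upright axis at table height; z up; +x level, from the barrel towards the upright leg. Its 60 mm wide foot lies on the board, top at z = 23 mm; on it a round aluminium housing, 54 mm diameter, stands round the axis from z = 23 to 53 mm; the barrel's thread comes up out of it.
- bracket_leg: The bracket's upright leg: a plate 60 mm wide (y), 5 mm thick, across the bracket's x at 120 mm from the barrel axis, up to 95 mm above the table, with an open slot 26 mm wide in the middle of its top edge. Origin and axes as the bracket.
- leg_slot (a point): Middle of the floor of the slot in the upright leg: 120 mm from the barrel axis along the bracket's x, 75 mm above the table.
- housing_face (a point): Centre of the housing's flat top, a red fibre washer, on the barrel axis, 53 mm above the table: the lock ring is tightened down against it.
- barrel: Upright screw, 40 mm diameter, ending on top in a square with four flats, 27 mm across, 75 to 93 mm above the table, the top 5 mm bevelled in by 3 mm. Origin on its axis at the housing face; x square to two flats, at the start within 0.03 rad of the bracket's x. It sits stiffly but 0.45 N m turns it; the setting is lost once it has turned 0.3 rad. It does not rise or sink.
- shoulder (a point): Centre of the shoulder under the barrel's flats, on the axis, 75 mm above the table: the spanner's underside comes to rest here. Axes as the barrel.
- barrel_mark (a point): Red paint dash on top of the barrel, 10 mm from its axis along its x, 93 mm above the table: it shows whether the barrel has turned.
- lock_ring: Brass knurled ring on the thread, 64 mm diameter, 16 mm high, origin centre of underside. Clockwise from above brings it down, 3 mm per turn. It starts 1.2 to 2.3 rad short of the housing (find by feel) and runs with 0.25 N m; once down it is stiff: 0.03 rad more adds about 0.4 N m. Torque above 0.45 N m turns the barrel unless it is held. It stays down when let go.
- spanner: The larger open-ended spanner, loose, steel, 0.28 kg, lying flat. Origin: underside, centre of the jaw; +x along the handle. Jaw 28.5 mm wide, open to -x from x = -15.5, end wall at x = 15.5 mm; head 44.5 mm wide, 10 mm thick. Straight handle 18 mm wide, 9 mm thick, x = 30 to 205 mm. On the flats it lies level from shoulder to slot floor, with 4 mm play each side in the slot.
- spanner_grip (a point): Point on the larger spanner's handle, at half its thickness, 80 mm from the jaw centre along its x, near the centre of mass (about 89 mm).
- spanner_tail (a point): Point on the underside of the larger spanner's handle near its end, 195 mm from the jaw centre.
- small_spanner: Smaller open-ended spanner (13 mm jaw, 160 mm long, handle 12 mm wide), lying flat; not needed. Origin at its jaw, +x along its handle. It and the larger spanner may lie in each other's place.
- bowl: White ceramic bowl of short wooden dowels, 130 mm across, 50 mm high; leave alone. Origin under its centre.
- level: Yellow plastic spirit level, 230 x 22 x 48 mm, standing on edge; leave alone. Origin under its centre, x along it.
- screwdriver: Black-handled screwdriver, 200 mm, lying; leave alone. Origin under its middle, x towards its tip.
- spare_bracket: Small plain steel L-bracket, 120 x 40 mm, 72 mm high; leave alone. Origin under the middle of its foot.
There are look-alikes about, which are no part of the job. Leave any purple look-alike of the spanner alone.

How it is judged (in metres and radians):
On the way, in this order (a step that is already met when the one before it is completed fails the run):
1. the larger spanner is down on the barrel's flats, its handle lying in the slot of the leg, and let go (z of spanner in the frame of shoulder between -0.003 and 0.003 m and horizontal distance between spanner and shoulder below 0.006 m and z of spanner_tail in the frame of leg_slot between -0.012 and 0.012 m and angle between the x axis of spanner and the x axis of bracket, either way round below 0.25 rad and distance between spanner_tail and leg_slot below 0.13 m and contact force between the fingers and spanner below 0.1 N), for 0.2 s.
2. the ring is down on the housing and tightened: the spanner, not touched by the fingers, bears on the leg with more than 5 N (all of step 1 and z of lock_ring in the frame of housing_face below 0.0003 m and contact force between spanner and bracket_leg above 5 N), for 0.15 s.
3. the spanner is lifted off the flats (z of spanner in the frame of shoulder above 0.02 m), for 0.1 s.
At the end, for the whole second after the job is handed in: The lock ring is down on the housing face (gap under 0.3 mm), the barrel's mark is within 3 mm (0.3 rad) of where it started, and the larger spanner lies flat on the table top itself (both ends within 4 to 6 mm of the glass), let go and at rest (z of lock_ring in the frame of housing_face between -0.001 and 0.0003 m and distance of barrel_mark from where it was at the start of the episode below 0.003 m and height (world z) of spanner below 0.004 m and height (world z) of spanner_tail below 0.006 m and angle between spanner's own z axis and vertical below 0.1 rad and linear speed of spanner below 0.01 m/s and contact force between the fingers and spanner below 0.1 N); the robot touches nothing.
It fails at once if the barrel turns with the ring: its mark moves more than 3 mm (distance of barrel_mark from where it was at the start of the episode above 0.003 m).
It fails at once if over-tightened: the spanner, not touched by the fingers, presses on the leg with more than 25 N (contact force between spanner and bracket_leg above 25 N and contact force between the fingers and spanner below 0.1 N).
It fails at once if the spanner is dropped: it falls faster than 0.6 m/s out of the fingers (linear speed of spanner above 0.6 m/s and contact force between the fingers and spanner below 0.1 N).
It fails at once if the small spanner, bowl, level, screwdriver or spare bracket is moved more than 30 mm (distance of any of small_spanner, bowl, level, screwdriver, spare_bracket from where it was at the start of the episode above 0.03 m).
It also fails if it takes over 72 s, if anything falls off the work surface, if the arm or the gripper's body presses on something with over 40 N, if the wrist force passes 120 N, or if a joint passes its speed limit or range.

ROBOT

A 6-joint arm with a two-finger parallel gripper is mounted at the origin on the work surface. World frame = base frame: x ahead of the robot, y to its left, z up, the work surface at z = 0. Lengths are in m, angles in degrees, forces in N, time in s.
With the tool pointing down it reaches from about 0.35 to 0.875 m from the base axis. Payload 4.2 kg.
Tool frame: the origin (TCP) lies on the centre line of the jaws, within the pads' length; the fingertips stand 17 mm ahead of it and the grasp point (between the pads) lies 2 mm behind it (tips_ahead is the distance from the TCP to the fingertips, in m); z points along the fingers, x is the direction in which the jaws open and shut, and the axes are right-handed (so a half turn about z gives the same grasp; the last joint's range is limited). The gripper opens to 87 mm and grips with 3 to 60 N. Pads are 19 mm wide; open, the fingers measure 117 mm over their backs; the gripper's body (75 mm by 190 mm) begins 51 mm behind the grasp point.
Start: joints at [-53.996, 22.042, 0.453, 0, -68.411, -14.817], TCP at [0.226, -0.583, 0.24] pointing down, gripper open.
Joint ranges: [-179.83, 179.83], [-69.29, 118.12], [-61.27, 80.66], [-181.25, 117.63], [-171.15, -9.14], [-177.46, 177.46]. Speed limits (degrees/s): [159.86, 159.86, 180, 180, 180, 180].

INTERFACE

Orientations are given as a 3x3 rotation matrix whose columns are the frame's x, y, z axes.
In Python, from station import sense, capture, camera_info, finish_job, boxes_of, spot_point, tips_ahead gives the robot as it stands. The module is installed in compiled form; this text tells all that it offers.
- The arm moves only by the tool carry_out, never from a script. Its arguments are lists of equal length, an entry for each row: "delta_pos": the shift along the tool's x, y, z scaled (see below), a list of three; "spin": the turn about the tool's z scaled (see below); "gripper": the opening in per cent of the stroke, from 0 (shut) to 100 (fully open). In form: {"delta_pos": [[x, y, z], ...], "spin": [spin, ...], "gripper": [gripper, ...]}. A call has 1 to 12 rows; each row is the pose to reach, as a shift and turn from the pose commanded when the call began, along the tool's axes at that moment; what a row does not reach only later rows make up. The controller multiplies each number of a shift by 0.1 m and each number of a turn by pi/4 rad. A row lasts 1/8 s, in which the tool goes at most 62.5 mm and 10.7 degrees, less where a joint would pass 70% of its speed; a pose out of reach is approached as far as the arm can. A call with a number of a shift or a turn outside -1 to 1 is refused whole. A call with a gripper value outside its range is refused whole. The fingers move at their own pace and stop on an object; the grip force is fixed at half the most. Time passes only in rows, so rows that repeat a pose let the fingers close. It gives the time, the measured TCP pose, the force and the opening at its end, in the units of the state.
- sense(): the state, without advancing time (a new reading comes with each control period).
- capture(name): name is "scene" or "side" or "wrist"; returns the picture (400x640x3 uint8, red, green, blue); there is no depth.
- camera_info(name): a dict with "fov_y" (degrees; the focal length in pixels is half the picture's height over the tangent of half this angle, whatever the lens; pixels are square), "cx", "cy" (the principal point, pixels), "D" ([k1, k2, p1, p2, k3] as OpenCV has them; the pictures are not rectified), "origin" and "rotation" of the camera in the world. Camera axes: x right, y down, z forward; pixel columns grow to the right and rows downward; lengths in m; the calibration is good to about 2 mm. A picture is of the moment at which its call begins: read the wrist's pose just before it. camera_info takes no time and is no camera call; for the wrist camera it gives the pose at the moment of the call.
- finish_job(): hands the job in, once; it reports no verdict.
Trained networks look in the newest picture that a camera, given by its name, has taken for a name from the list of things; names that differ only in an ending like _2 or _b are one class to them, and where a whole thing is asked for, a point or a joint stands for the part that bears it (a point fixed in the world has none). Each returns a list of dicts, best first, with "p" (0 to 1); they miss things now and then, are a little off and sometimes report something else, mostly with a low value. They report only what shows in the picture. A call takes as long as a camera call. They do not tell look-alikes from the thing itself.
- boxes_of(camera, query): "centre" ([x, y, z] in m, in world coordinates, good to about 4 mm: the middle of the surface that is visible of it).
- spot_point(camera, query): "centre" ([x, y, z] in m, in world coordinates, good to about 4 mm: a listed point, or the origin of a listed thing).
The state is a dict: "time_s": time; "joints": joint angles; "joint_velocities": joint speeds; "effort": joint torques, N m; "tcp_pos": TCP position; "ee_rot": TCP orientation; "wrist_force": force on the tool from outside, world axes, zero at the start; "moment": the same for the moment, N m; "gripper_width": opening from 0.0 (shut) to 1.0 (fully open).
Only numpy, scipy, OpenCV 4.12 (cv2) and the standard library are available. Lean on these libraries where they do the work, as an engineer would, in place of code of your own. Each camera call takes 0.05 s, during which the arm holds its last target. There are 200 camera calls.

## Working session

There is one attempt and no reset: what is moved stays moved. The work goes in short steps, Python scripts to look and compute and a tool call to move; the robot and the scene stay as the last step left them, time stands still between calls to the robot, and variables do not carry over. Pictures are saved under pics/ and viewed, and the job is handed in when it is done.

Besides the shell and the picture viewer there is one more tool, called after "Emit:" as name(argument=value, ...), one argument or row to a line, values as JSON. carry_out: Moves the arm, as the interface text tells. Its arguments: {"type":"object","properties":{"delta_pos":{"type":"array","items":{"type":"array","items":{"type":"number","minimum":-1,"maximum":1}}},"spin":{"type":"array","items":{"type":"number","minimum":-1,"maximum":1}},"gripper":{"type":"array","items":{"type":"number"}}},"required":["delta_pos","spin","gripper"]}

```bash
mkdir -p pics
cat > h.py <<'E'
import numpy as np, cv2, json
from station import *
np.set_printoptions(precision=4,suppress=True)
def cam(n):
    c=camera_info(n); f=200/np.tan(np.radians(c["fov_y"])/2)
    return np.array([[f,0,c["cx"]],[0,f,c["cy"]],[0,0,1]]),np.array(c["D"],float),np.array(c["origin"]),np.array(c["rotation"])
def proj(n,P):
    K,D,o,R=cam(n); q=(np.atleast_2d(P)-o)@R
    return cv2.projectPoints(q.reshape(-1,1,3),np.zeros(3),np.zeros(3),K,D)[0].reshape(-1,2)
def unproj(n,uv,z):
    K,D,o,R=cam(n); p=cv2.undistortPoints(np.array(uv,float).reshape(-1,1,2),K,D).reshape(-1,2)
    d=np.c_[p,np.ones(len(p))]@R.T
    return o+d*((z-o[2])/d[:,2])[:,None]
def snap(n,f,crop=None,s=1):
    im=capture(n)[:,:,::-1]; 
    if crop: x0,y0,x1,y1=crop; im=im[y0:y1,x0:x1]
    cv2.imwrite("pics/"+f+".png",cv2.resize(im,None,fx=s,fy=s,interpolation=cv2.INTER_CUBIC))
def st():
    s=sense(); print(s["time_s"],np.array(s["tcp_pos"]),"F",np.array(s["wrist_force"]),"M",np.array(s["moment"]),"w",s["gripper_width"],"j",np.array(s["joints"])); print(np.array(s["ee_rot"]))
E
python3 - <<'E'
from h import *
st()
for n in ("scene","side","wrist"): 
    snap(n,n+"0"); K,D,o,R=cam(n); print(n,o,R[:,2])
for n in ("scene","side"):
  for q in ("shoulder","barrel_mark","leg_slot","lock_ring","bracket","spanner","spanner_grip","spanner_tail","small_spanner"):
    print(n,q,[(round(d["p"],2),np.array(d["centre"]).round(3).tolist(),proj(n,d["centre"])[0].round().tolist()) for d in spot_point(n,q)[:4]])
E
```

```text
0.0 [ 0.2257 -0.5822  0.2385] F [1.1902 0.2115 0.2582] M [ 0.0466 -0.0009 -0.0462] w 1.002833035818691 j [-53.9947  22.0914   0.3814  -0.0286 -68.4098 -14.8183]
[[-0.3612  0.9325 -0.0009]
 [ 0.9325  0.3612  0.002 ]
 [ 0.0021 -0.0001 -1.    ]]
scene [ 1.0506 -0.2867  0.9946] [-0.5062  0.2165 -0.8348]
side [-0.0685  0.6699  0.6758] [ 0.5065 -0.6817 -0.528 ]
wrist [ 0.151  -0.6113  0.3845] [ 0.2776  0.1077 -0.9546]
scene shoulder [(0.83, [0.557, -0.079, 0.07], [313.0, 228.0])]
scene barrel_mark []
scene leg_slot [(0.66, [0.543, -0.2, 0.078], [265.0, 239.0]), (0.3, [0.557, -0.085, 0.053], [311.0, 232.0])]
scene lock_ring [(0.57, [0.556, -0.08, 0.058], [313.0, 230.0])]
scene bracket [(0.87, [0.554, -0.075, -0.001], [314.0, 240.0])]
scene spanner [(0.82, [0.608, 0.297, -0.003], [444.0, 210.0]), (0.73, [0.21, 0.18, 0.004], [345.0, 124.0]), (0.65, [0.555, -0.074, 0.0], [315.0, 240.0])]
scene spanner_grip [(0.94, [0.778, 0.32, 0.002], [487.0, 257.0]), (0.73, [0.595, 0.217, 0.008], [418.0, 214.0]), (0.61, [0.288, 0.215, 0.01], [366.0, 136.0]), (0.23, [0.556, -0.08, 0.056], [312.0, 231.0])]
sce
[... 714 characters left out ...]
.314, -0.002], [167.0, 271.0]), (0.88, [0.217, 0.176, 0.004], [351.0, 325.0]), (0.82, [0.606, 0.298, 0.001], [195.0, 283.0])]
side spanner_grip [(0.89, [0.596, 0.223, 0.006], [221.0, 267.0]), (0.85, [0.781, 0.33, 0.002], [144.0, 261.0]), (0.57, [0.282, 0.216, 0.003], [317.0, 323.0]), (0.51, [0.553, -0.09, 0.093], [307.0, 195.0])]
side spanner_tail [(0.91, [0.575, 0.106, -0.003], [259.0, 250.0]), (0.9, [0.895, 0.341, 0.001], [117.0, 248.0]), (0.8, [0.386, 0.27, -0.002], [266.0, 318.0]), (0.75, [0.61, -0.426, -0.004], [351.0, 177.0])]
side small_spanner [(0.72, [0.449, 0.299, 0.002], [237.0, 311.0]), (0.67, [0.543, -0.201, 0.077], [331.0, 186.0]), (0.61, [0.593, 0.221, 0.006], [222.0, 267.0])]
```

View pics/scene0.png

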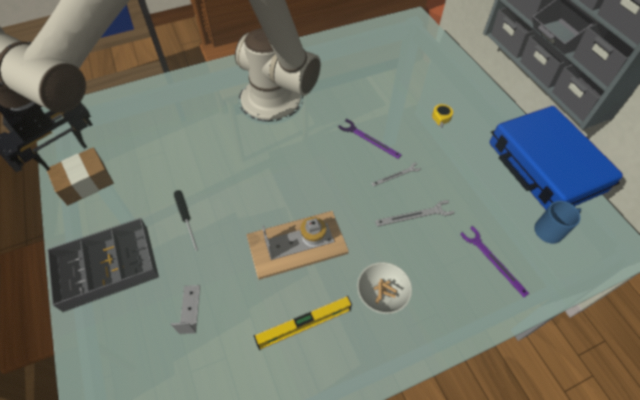

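View pics/side0.png

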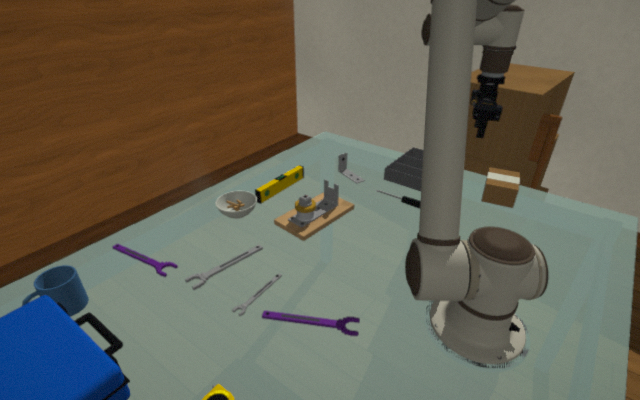

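View pics/wrist0.png

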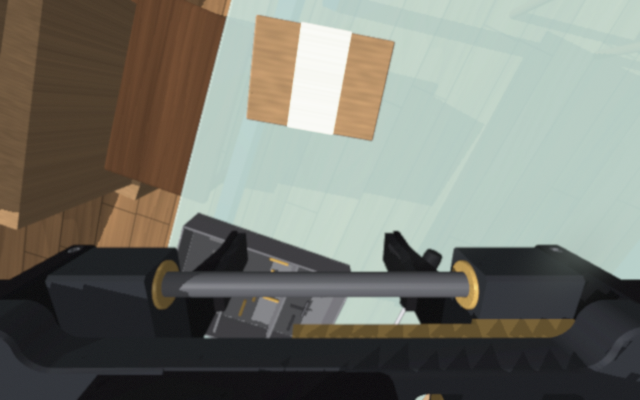

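The picture shows four candidates:
- Purple spanner at scene (370,138): look-alike.
- Purple spanner at scene (495,262): look-alike.
- Small steel spanner at (398,175), about 150 mm long.
- Large steel spanner with its jaw at (444,210) and tail at (378,223). It is 195 mm from jaw to tail, so this is the one meant.

I'll confirm that with a close crop from above once I'm over it.

Emit:
carry_out(
  delta_pos=[
    [0.4,0.4,0],
    [0.8,0.8,0],
    [1,1,0],
  ],
  spin=[0,0,0],
  gripper=[100,100,100],
)

```text
time_s: 1.42
tcp_pos: [0.2836, -0.4513, 0.2399]
ee_rot: [[-0.363, 0.932, 0.0], [0.932, 0.363, -0.0], [-0.0, 0.0, -1.0]]
wrist_force: [0.0, -0.4, 1.3]
gripper_width: 1.001
```

Emit:
carry_out(
  delta_pos=[
    [0.4,0.4,0],
    [0.8,0.8,0],
    [1,1,0],
  ],
  spin=[0,0,0],
  gripper=[100,100,100],
)

```text
time_s: 1.8
tcp_pos: [0.3407, -0.3219, 0.24]
ee_rot: [[-0.363, 0.932, 0.001], [0.932, 0.363, -0.0], [-0.001, 0.001, -1.0]]
wrist_force: [1.5, -0.3, -0.2]
gripper_width: 1.003
```

Emit:
carry_out(
  delta_pos=[
    [0.4,0.4,0],
    [0.8,0.8,0],
    [1,1,0],
  ],
  spin=[0,0,0],
  gripper=[100,100,100],
)

```text
time_s: 2.17
tcp_pos: [0.398, -0.1925, 0.24]
ee_rot: [[-0.364, 0.931, 0.001], [0.931, 0.364, -0.0], [-0.0, 0.001, -1.0]]
wrist_force: [0.4, -0.4, 0.3]
gripper_width: 1.0
```

Emit:
carry_out(
  delta_pos=[
    [0.4,0.4,0],
    [0.8,0.8,0],
    [1,1,0],
  ],
  spin=[0,0,0],
  gripper=[100,100,100],
)

```text
time_s: 2.55
tcp_pos: [0.4552, -0.063, 0.2399]
ee_rot: [[-0.364, 0.931, 0.001], [0.931, 0.364, 0.0], [-0.0, 0.001, -1.0]]
wrist_force: [0.3, -0.5, -0.9]
gripper_width: 1.004
```

Emit:
carry_out(
  delta_pos=[
    [0.4,0.4,0],
    [0.8,0.8,0],
    [1,1,0],
    [1,1,0],
  ],
  spin=[0,0,0,0],
  gripper=[100,100,100,100],
)

```text
time_s: 3.05
tcp_pos: [0.512, 0.0659, 0.2393]
ee_rot: [[-0.364, 0.931, -0.0], [0.931, 0.364, -0.0], [-0.0, -0.0, -1.0]]
wrist_force: [0.5, -1.5, 0.0]
gripper_width: 0.999
```

Emit:
carry_out(
  delta_pos=[
    [0.3,0.3,0],
    [0.6,0.6,0],
    [0.9,0.9,0],
    [1,1,0],
    [1,1,0],
  ],
  spin=[-0.2,-0.4,-0.6,-0.8,-1],
  gripper=[100,100,100,100,100],
)

```text
time_s: 3.68
tcp_pos: [0.5686, 0.1936, 0.2391]
ee_rot: [[-0.917, 0.399, -0.001], [0.399, 0.917, -0.0], [0.001, -0.001, -1.0]]
wrist_force: [-0.6, 0.4, -0.3]
gripper_width: 1.0
```

Emit:
carry_out(
  delta_pos=[
    [0,0,0],
    [0,0,0],
  ],
  spin=[-0.2,-0.3],
  gripper=[100,100],
)

```text
time_s: 3.92
tcp_pos: [0.5683, 0.1924, 0.2396]
ee_rot: [[-0.984, 0.177, -0.0], [0.177, 0.984, -0.0], [0.0, -0.0, -1.0]]
wrist_force: [-0.4, -0.2, 0.3]
gripper_width: 0.999
```

Run:
```python
from h import *
st(); snap("wrist","w1")
for q in ("spanner","spanner_grip","spanner_tail"):
    print(q,[(round(d["p"],2),np.array(d["centre"]).round(4).tolist(),proj("wrist",d["centre"])[0].round().tolist()) for d in spot_point("wrist",q)[:3]])
```

```text
3.925 [0.5683 0.1924 0.2396] F [-0.4093 -0.1825  0.277 ] M [ 0.0451  0.0477 -0.0036] w 0.9992030891271013 j [ 34.154   19.6143  -3.2093  -0.0001 -67.1997 -44.3494]
[[-0.9842  0.177  -0.0003]
 [ 0.177   0.9842 -0.0002]
 [ 0.0003 -0.0003 -1.    ]]
spanner [(0.9, [0.2117, 0.1777, 0.0028], [583.0, 113.0]), (0.81, [0.605, 0.2979, -0.0012], [305.0, 244.0])]
spanner_grip [(0.83, [0.5946, 0.2188, 0.0057], [301.0, 194.0]), (0.63, [0.2878, 0.2132, 0.0033], [523.0, 151.0])]
spanner_tail [(0.89, [0.3888, 0.2694, 0.0007], [449.0, 202.0]), (0.8, [0.5812, 0.1033, -0.0009], [294.0, 108.0])]
```

View pics/w1.png

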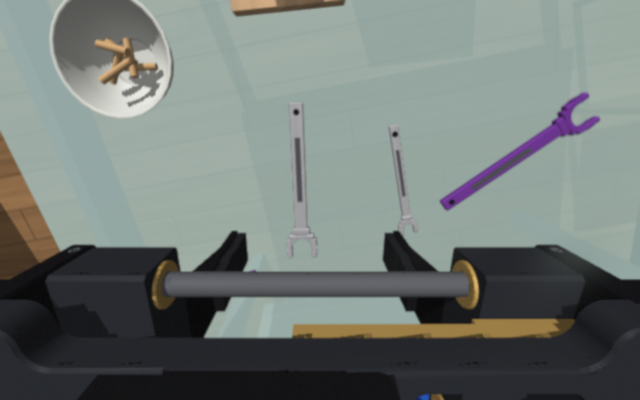

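The wrist view shows the large steel spanner upright at (299,175), with its jaw at (302,245). The small spanner is to its right at (402,180) and the purple one at (520,150). The big steel one fits. Next I'll enlarge it and measure its axis.

Run:
```python
from h import *
im=cv2.imread("pics/w1.png"); cv2.imwrite("pics/w1c.png",cv2.resize(im[90:265,220:420],None,fx=3.4,fy=3.4,interpolation=cv2.INTER_CUBIC))
K,D,o,R=cam("wrist")
g=im.astype(int); 
rows=range(150,225,6); pts=[]
for r in rows:
    seg=g[r,270:330]; d=np.abs(np.gradient(seg.sum(1))); m=(seg[:,1]-seg[:,2])<4  # steel is grey, glass greenish
    c=np.where(m)[0]+270; pts.append((c.mean() if len(c) else np.nan,r)); print(r,c.min() if len(c) else 0,c.max() if len(c) else 0,end="; ")
P=unproj("wrist",pts,0.009); v,_,cx,cy=cv2.fitLine(P[:,:2].astype(np.float32),cv2.DIST_L2,0,1e-3,1e-3)[0:4].ravel()[[0,1,2,3]] if False else cv2.fitLine(P[:,:2].astype(np.float32),cv2.DIST_L2,0,1e-3,1e-3).ravel()
l=cv2.fitLine(P[:,:2].astype(np.float32),cv2.DIST_HUBER,0,1e-3,1e-3).ravel()
print(l,np.degrees(np.arctan2(l[1],l[0])),"x at y=.219:",l[2]+(.219-l[3])*l[0]/l[1])
```

```text
150 292 303; 156 292 303; 162 292 303; 168 293 304; 174 293 304; 180 293 304; 186 294 304; 192 294 305; 198 294 305; 204 295 305; 210 295 305; 216 295 306; 222 295 306; [0.155  0.9879 0.5946 0.203 ] 81.08316 x at y=.219: 0.5970767
```

View pics/w1c.png

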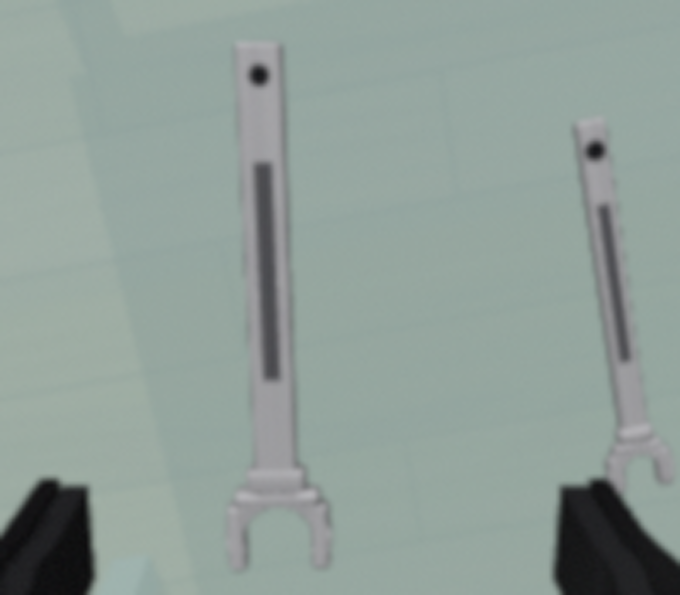

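Emit:
carry_out(
  delta_pos=[
    [-0.235,0.313,0.3],
    [-0.235,0.313,0.7],
    [-0.235,0.313,1],
    [-0.235,0.313,1],
  ],
  spin=[-0.03,-0.03,-0.03,-0.03],
  gripper=[100,100,60,50],
)

```text
time_s: 4.62
tcp_pos: [0.5957, 0.2189, 0.1368]
ee_rot: [[-0.988, 0.157, -0.005], [0.157, 0.988, -0.003], [0.005, -0.004, -1.0]]
wrist_force: [0.2, 0.4, -0.2]
gripper_width: 0.851
```

Emit:
carry_out(
  delta_pos=[
    [0,0,0.4],
    [0,0,0.7],
    [0,0,0.9],
    [0,0,1],
    [0,0,1],
  ],
  spin=[0,0,0,0,0],
  gripper=[50,50,50,50,50],
)

```text
time_s: 5.25
tcp_pos: [0.5977, 0.2203, 0.0403]
ee_rot: [[-0.988, 0.156, 0.001], [0.156, 0.988, 0.0], [-0.001, 0.0, -1.0]]
wrist_force: [-0.4, 0.1, 0.1]
gripper_width: 0.501
```

Run:
```python
from h import *
st(); snap("wrist","w2")
```

```text
5.25 [0.5977 0.2203 0.0403] F [-0.4466  0.0544  0.0524] M [0.0188 0.0555 0.002 ] w 0.5005505860441087 j [ 34.7655  34.2287 -10.7099   0.0242 -45.0106 -43.7486]
[[-0.9878  0.1558  0.0009]
 [ 0.1558  0.9878  0.0003]
 [-0.0008  0.0004 -1.    ]]
```

View pics/w2.png

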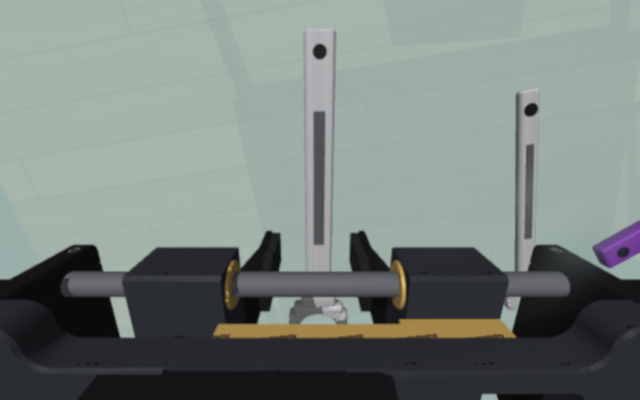

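Emit:
carry_out(
  delta_pos=[
    [0,0,0.1],
    [0,0,0.2],
    [0,0,0.2],
    [0,0,0.2],
    [0,0,0.2],
    [0,0,0.2],
    [0,0,0.2],
  ],
  spin=[0,0,0,0,0,0,0],
  gripper=[50,50,15,15,15,15,15],
)

```text
time_s: 6.18
tcp_pos: [0.597, 0.2202, 0.0198]
ee_rot: [[-0.988, 0.156, -0.0], [0.156, 0.988, 0.0], [0.0, 0.0, -1.0]]
wrist_force: [-1.5, 0.3, 1.1]
gripper_width: 0.2
```

Emit:
carry_out(
  delta_pos=[
    [0,0,-0.1],
    [0,0,-0.4],
    [0,0,-0.7],
    [0,0,-0.9],
    [0,0,-1],
    [0,0,-1],
  ],
  spin=[0,0,0,0,0,0],
  gripper=[0,0,0,0,0,0],
)

```text
time_s: 6.92
tcp_pos: [0.5973, 0.2202, 0.12]
ee_rot: [[-0.988, 0.156, 0.001], [0.156, 0.988, 0.001], [-0.001, 0.001, -1.0]]
wrist_force: [0.1, 0.5, -2.5]
gripper_width: 0.201
```

Run:
```python
from h import *
st(); snap("wrist","w3")
for n in ("side","scene","wrist"):
  capture(n)
  for q in ("spanner","spanner_grip","spanner_tail","shoulder","leg_slot"):
    print(n,q,[(round(d["p"],2),np.array(d["centre"]).round(4).tolist()) for d in spot_point(n,q)[:4]])
```

```text
6.925 [0.5973 0.2202 0.12  ] F [ 0.0677  0.4716 -2.506 ] M [0.074  0.0822 0.0307] w 0.2010874780771227 j [ 34.7709  28.9043  -6.7069  -0.0112 -54.3207 -43.7365]
[[-0.9878  0.156   0.0009]
 [ 0.156   0.9878  0.0008]
 [-0.0007  0.0009 -1.    ]]
side spanner [(0.85, [0.7028, 0.3114, -0.001]), (0.81, [0.2183, 0.1766, 0.0049]), (0.66, [0.6058, 0.2988, 0.1004]), (0.42, [0.5575, -0.0788, 0.0761])]
side spanner_grip [(0.89, [0.5979, 0.2233, 0.104]), (0.85, [0.783, 0.3236, 0.0035]), (0.71, [0.2822, 0.2124, 0.002])]
side spanner_tail [(0.95, [0.5768, 0.1048, 0.0962]), (0.63, [0.8966, 0.3421, 0.0023]), (0.2, [0.5428, -0.2015, 0.0776])]
side shoulder [(0.61, [0.5554, -0.0784, 0.0776]), (0.39, [0.7564, -0.1915, 0.001])]
side leg_slot [(0.64, [0.5408, -0.1999, 0.0782])]
scene spanner [(0.66, [0.7087, 0.3176, -0.0029]), (0.59, [0.2108, 0.1771, 0.0019]), (0.23, [0.5542, -0.076, 0.0739])]
scene spanner_grip [(0.78, [0.5973, 0.2161, 0.1071]), (0.66, [0.7777, 0.3204, 0.0032]), (0.59, [0.2892, 0.2152, 0.0054])]
scene spanner_tail [(0.72, [0.3874, 0.2705, 0.0025]), (0.7, [0.5807, 0.1058, 0.0969]), (0.65, [0.4477, 0.2952, -0.0001]), (0.64, [0.8936, 0.342, 0.0022])]
scene shoulder [(0.82, [0.5548, -0.0786, 0.074]), (0.31, [0.5565, -0.0848, 0.0513])]
scene leg_slot [(0.69, [0.5545, -0.0777, 0.0545]), (0.46, [0.5471, -0.1982, 0.0748])]
wrist spanner []
wrist spanner_grip [(0.79, [0.5953, 0.2176, 0.1036]), (0.66, [0.7836, 0.3248, 0.0023])]
wrist spanner_tail [(0.84, [0.3896, 0.2689, -0.0031]), (0.71, [0.5795, 0.1035, 0.1002])]
wrist shoulder []
wrist leg_slot []
```

View pics/w3.png

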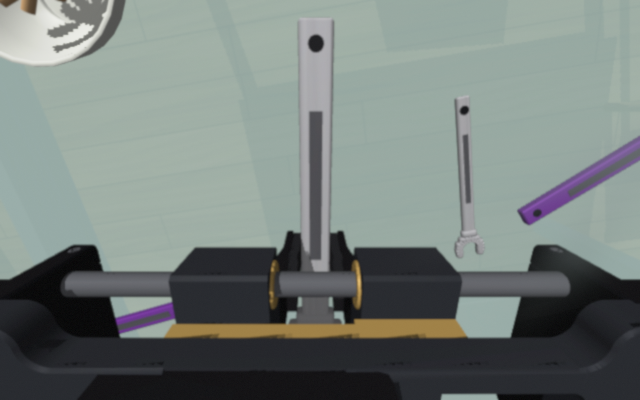

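Emit:
carry_out(
  delta_pos=[
    [-0.1,-0.3,-0.4],
    [-0.2,-0.6,-0.7],
    [-0.3,-0.9,-0.8],
    [-0.3,-0.9,-0.8],
  ],
  spin=[0,0,0,0],
  gripper=[0,0,0,0],
)

```text
time_s: 8.38
tcp_pos: [0.6134, 0.1248, 0.201]
ee_rot: [[-0.987, 0.159, 0.002], [0.159, 0.987, 0.001], [-0.002, 0.001, -1.0]]
wrist_force: [0.0, 0.7, -2.4]
gripper_width: 0.201
```

Emit:
carry_out(
  delta_pos=[
    [-0.1,-0.3,-0.4],
    [-0.2,-0.6,-0.7],
    [-0.3,-0.9,-0.8],
    [-0.3,-0.9,-0.8],
  ],
  spin=[0,0,0,0],
  gripper=[0,0,0,0],
)

```text
time_s: 8.88
tcp_pos: [0.6288, 0.0319, 0.2801]
ee_rot: [[-0.987, 0.158, 0.001], [0.158, 0.987, 0.0], [-0.001, 0.001, -1.0]]
wrist_force: [-0.3, -0.6, -2.9]
gripper_width: 0.199
```

Emit:
carry_out(
  delta_pos=[
    [-0.1,-0.3,0],
    [-0.2,-0.6,0],
    [-0.3,-0.8,0],
    [-0.3,-0.8,0],
    [-0.3,-0.8,0],
    [-0.3,-0.8,0],
  ],
  spin=[0,0,-0.03,-0.07,-0.07,-0.07],
  gripper=[0,0,0,0,0,0],
)

```text
time_s: 9.62
tcp_pos: [0.6454, -0.0495, 0.2793]
ee_rot: [[-0.995, 0.1, -0.001], [0.1, 0.995, 0.0], [0.001, 0.0, -1.0]]
wrist_force: [-0.3, 0.2, -3.3]
gripper_width: 0.2
```

Run:
```python
from h import *
st(); snap("wrist","w4")
for q in ("spanner_tail","shoulder","leg_slot","barrel_mark","housing_face","lock_ring"):
    print(q,[(round(d["p"],2),np.array(d["centre"]).round(4).tolist(),proj("wrist",d["centre"])[0].round().tolist()) for d in spot_point("wrist",q)[:3]])
```

```text
9.625 [ 0.6454 -0.0495  0.2793] F [-0.2649  0.1634 -3.3242] M [0.0308 0.0927 0.014 ] w 0.19957469007263132 j [  9.901   23.0044   7.634   -0.0181 -74.6573 -15.6442]
[[-0.995   0.1002 -0.0005]
 [ 0.1002  0.995   0.0002]
 [ 0.0005  0.0002 -1.    ]]
spanner_tail [(0.93, [0.3888, 0.2686, 0.002], [473.0, 324.0]), (0.72, [0.5416, -0.2032, 0.0772], [397.0, 33.0]), (0.56, [0.6365, -0.1665, 0.2609], [313.0, 39.0])]
shoulder [(0.54, [0.5557, -0.082, 0.0003], [374.0, 140.0])]
leg_slot [(0.62, [0.5411, -0.1995, 0.0753], [397.0, 38.0])]
barrel_mark [(0.85, [0.5542, -0.0899, 0.094], [391.0, 141.0])]
housing_face [(0.83, [0.5556, -0.0793, 0.0561], [383.0, 146.0])]
lock_ring [(0.78, [0.5561, -0.0836, 0.0487], [381.0, 143.0])]
```

View pics/w4.png

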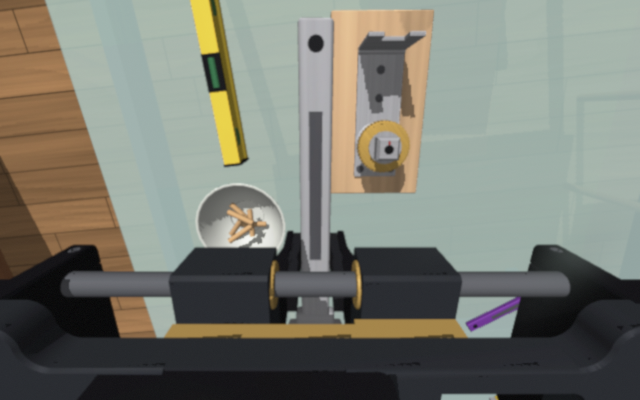

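Run:
```python
from h import *
im=cv2.imread("pics/w4.png"); cv2.imwrite("pics/w4c.png",cv2.resize(im[15:190,330:440],None,fx=5,fy=3.4*5/3.4,interpolation=cv2.INTER_CUBIC)[:,:]) 
cv2.imwrite("pics/w4c.png",cv2.resize(im[110:185,345:420],None,fx=8,fy=8,interpolation=cv2.INTER_CUBIC))
cv2.imwrite("pics/w4d.png",cv2.resize(im[10:70,290:440],None,fx=5,fy=5,interpolation=cv2.INTER_CUBIC))
```

```text
(no output)
```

View pics/w4c.png

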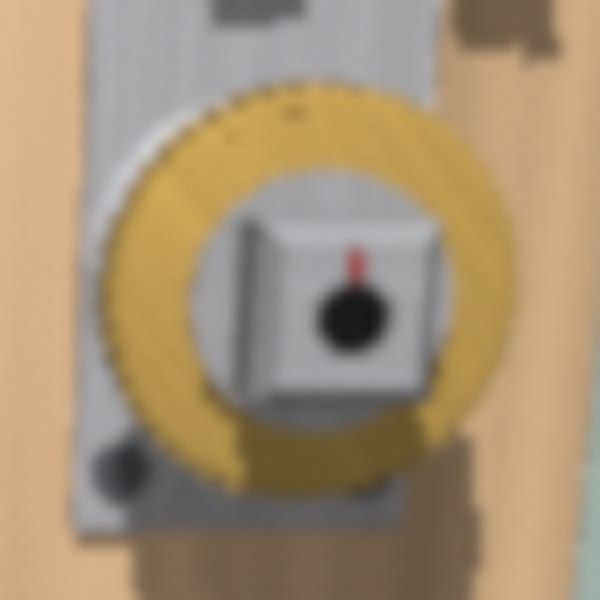

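View pics/w4d.png

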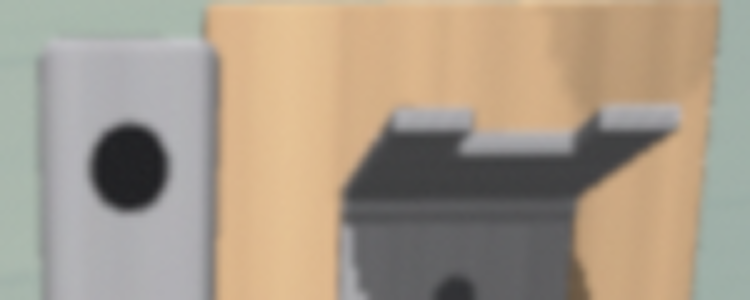

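Run:
```python
from h import *
s=sense(); T=np.array(s["tcp_pos"]);R=np.array(s["ee_rot"])
f=lambda u,v,z:unproj("wrist",[[u,v]],z)[0]
b=f(388.6,149.3,.093); l1=f(396.6,33.2,.095); l2=f(393.2,38.2,.075)
print("barrel",b,"leg",l1,l2,[np.degrees(np.arctan2(*(l-b)[1::-1])) for l in (l1,l2)],np.linalg.norm((l1-b)[:2]))
# square top left/right edges: angle of the top plate
c=[f(345+x/8-.45,110+y/8-.45,.093) for x,y in((272,240),(425,235),(420,385),(270,388))]
print("square side",np.linalg.norm(c[0]-c[1]),"ang",[np.degrees(np.arctan2(*(c[i]-c[j])[1::-1])) for i,j in((0,3),(1,2))],np.mean(c,0))
e=f(315.2,17.6,T[2]-.0198+.009); m=f(315.5,240,T[2]-.0198+.009)
tb=lambda p:R.T@(p-T)
print("end tool",tb(e),"handle pt",tb(m)); 
jt=np.array([tb(e)[0],tb(e)[1]+.205,0]); print("jaw tool",jt,"world",T+R@jt)
for p in (b,):
  print("shift tool", R.T@(b-T)-jt)
```

```text
barrel [ 0.5575 -0.0805  0.093 ] leg [ 0.5467 -0.2003  0.095 ] [ 0.5449 -0.2     0.075 ] [np.float64(-95.15070238396518), np.float64(-95.99632754594533)] 0.12033690958175255
square side 0.022181016112623044 ang [np.float64(-92.79422381040374), np.float64(-92.79963860074275)] [ 0.5583 -0.0813  0.093 ]
end tool [-0.0015 -0.1248  0.0108] handle pt [-0.0014 -0.0061  0.0108]
jaw tool [-0.0015  0.0802  0.    ] world [0.6552 0.0292 0.2796]
shift tool [ 0.0862 -0.119   0.1866]
```

Emit:
carry_out(
  delta_pos=[
    [0.3,-0.3,0],
    [0.6,-0.6,0],
    [0.862,-0.9,0],
    [0.862,-1,0],
    [0.862,-1,0],
  ],
  spin=[0,0,0,0,0],
  gripper=[0,0,0,0,0],
)

```text
time_s: 10.6
tcp_pos: [0.5501, -0.1419, 0.2799]
ee_rot: [[-0.995, 0.102, 0.001], [0.102, 0.995, -0.0], [-0.001, 0.0, -1.0]]
wrist_force: [0.4, -0.2, -3.7]
gripper_width: 0.2
```

Emit:
carry_out(
  delta_pos=[
    [0,-0.19,0.3],
    [0,-0.19,0.6],
    [0,-0.19,0.9],
    [0,-0.19,0.9],
  ],
  spin=[0,0,0,0],
  gripper=[0,0,0,0],
)

```text
time_s: 11.1
tcp_pos: [0.5469, -0.1595, 0.1868]
ee_rot: [[-0.995, 0.101, -0.006], [0.101, 0.995, 0.001], [0.006, -0.0, -1.0]]
wrist_force: [-0.3, -0.2, -1.9]
gripper_width: 0.203
```

Emit:
carry_out(
  delta_pos=[
    [0,0,0.2],
    [0,0,0.4],
    [0,0,0.6],
    [0,0,0.6],
    [0,0,0.6],
  ],
  spin=[0,0,0,0,0],
  gripper=[0,0,0,0,0],
)

```text
time_s: 11.72
tcp_pos: [0.5494, -0.1603, 0.1312]
ee_rot: [[-0.995, 0.1, 0.003], [0.1, 0.995, -0.001], [-0.003, -0.0, -1.0]]
wrist_force: [-0.1, 0.5, -0.7]
gripper_width: 0.203
```

Run:
```python
from h import *
st(); p=proj("side",[.557,-.08,.09])[0]; q=proj("scene",[.557,-.08,.09])[0]; print(p,q)
a=capture("side"); b=capture("scene"); w=capture("wrist")
c=lambda im,p:cv2.resize(im[int(p[1])-32:int(p[1])+32,int(p[0])-40:int(p[0])+60][:,:,::-1],None,fx=5,fy=5,interpolation=cv2.INTER_CUBIC)
cv2.imwrite("pics/c5.png",cv2.resize(np.hstack([c(a,p),c(b,q-[25,0])]),None,fx=.8,fy=.8))
cv2.imwrite("pics/w5.png",w[:,:,::-1])
```

```text
11.725 [ 0.5494 -0.1603  0.1312] F [-0.14    0.4506 -0.704 ] M [-0.0294  0.0699 -0.0436] w 0.2033537077907843 j [ -0.0272  22.6402 -15.6568   0.0516 -51.5299  -5.7606]
[[-0.995   0.1003  0.003 ]
 [ 0.1003  0.995  -0.0007]
 [-0.0031 -0.0004 -1.    ]]
[304.0861 196.88  ] [312.6638 224.1248]
```

View pics/c5.png

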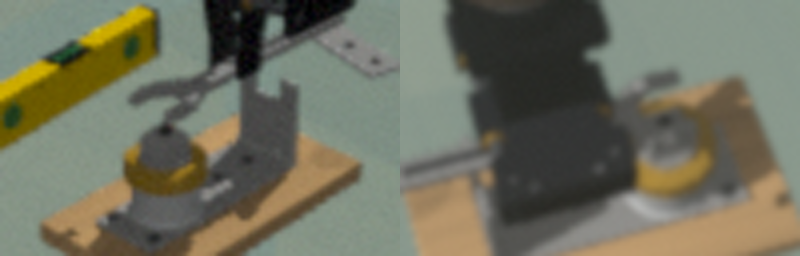

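View pics/w5.png

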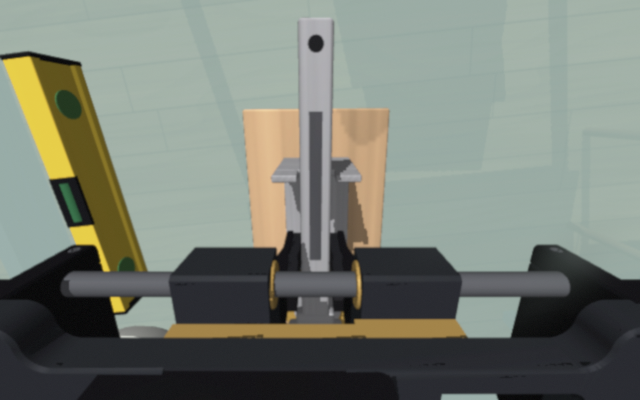

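Emit:
carry_out(
  delta_pos=[
    [0,0,0.1],
    [0,0,0.15],
    [0,0,0.2],
    [0,0,0.2],
  ],
  spin=[0,0,0,0],
  gripper=[0,0,0,0],
)

```text
time_s: 12.38
tcp_pos: [0.5474, -0.1603, 0.1089]
ee_rot: [[-0.995, 0.101, -0.001], [0.101, 0.995, 0.0], [0.001, -0.0, -1.0]]
wrist_force: [0.0, -0.6, -2.4]
gripper_width: 0.2
```

```bash
cat > look.py <<'E'
from h import *
import sys
st(); p=proj("side",[.557,-.08,.09])[0]
a=capture("side")
cv2.imwrite("pics/"+sys.argv[1]+".png",cv2.resize(a[int(p[1])-40:int(p[1])+35,int(p[0])-45:int(p[0])+60][:,:,::-1],None,fx=7,fy=7,interpolation=cv2.INTER_CUBIC))
for q in ("spanner","spanner_tail","shoulder"): print(q,[(round(d["p"],2),np.array(d["centre"]).round(4).tolist()) for d in spot_point("side",q)[:4]])
E
python3 look.py c6
```

```text
12.375 [ 0.5474 -0.1603  0.1089] F [ 0.0307 -0.5985 -2.4112] M [0.0384 0.0696 0.0082] w 0.19971953440581192 j [ -0.0584  24.104  -17.1101  -0.0032 -48.8673  -5.7566]
[[-0.9948  0.1014 -0.0014]
 [ 0.1014  0.9949  0.    ]
 [ 0.0014 -0.0001 -1.    ]]
spanner [(0.64, [0.2172, 0.1731, 0.0049]), (0.58, [0.7015, 0.3118, 0.0012]), (0.47, [0.5549, -0.0801, 0.09]), (0.3, [0.3709, -0.3715, 0.0022])]
spanner_tail [(0.96, [0.8968, 0.3421, 0.0016]), (0.87, [0.3855, 0.2714, 0.0007]), (0.75, [0.5359, -0.2755, 0.0836]), (0.46, [0.5537, -0.081, 0.0522])]
shoulder [(0.56, [0.5561, -0.0776, 0.0774])]
```

View pics/c6.png

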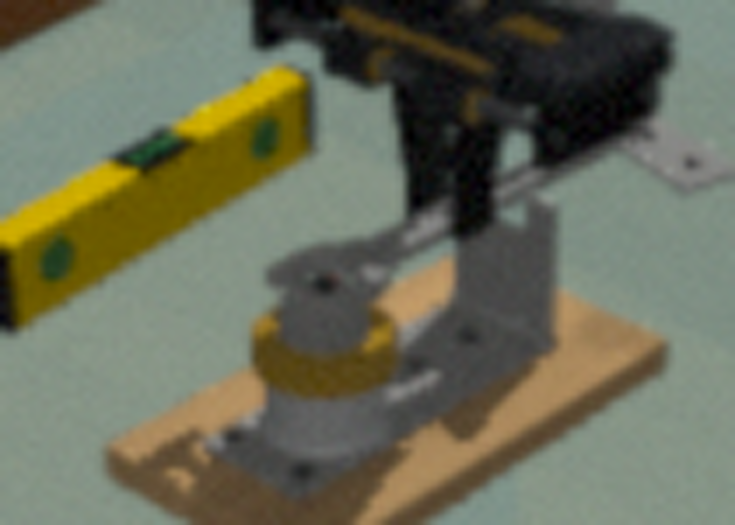

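Emit:
carry_out(
  delta_pos=[
    [0,0,0.05],
    [0,0,0.08],
    [0,0,0.08],
  ],
  spin=[0,0,0],
  gripper=[0,0,0],
)

```text
time_s: 12.95
tcp_pos: [0.5476, -0.1603, 0.1011]
ee_rot: [[-0.995, 0.101, -0.001], [0.101, 0.995, 0.0], [0.001, -0.0, -1.0]]
wrist_force: [0.3, -1.0, -2.5]
gripper_width: 0.202
```

Emit:
carry_out(
  delta_pos=[
    [0,0,0.03],
    [0,0,0.055],
    [0,0,0.055],
  ],
  spin=[0,0,0],
  gripper=[0,0,0],
)

```text
time_s: 13.32
tcp_pos: [0.5477, -0.1603, 0.0957]
ee_rot: [[-0.995, 0.101, -0.001], [0.101, 0.995, 0.0], [0.001, -0.0, -1.0]]
wrist_force: [0.0, 0.2, -2.5]
gripper_width: 0.199
```

```bash
python3 look.py c7
```

```text
13.325 [ 0.5477 -0.1603  0.0957] F [ 0.0072  0.2145 -2.5287] M [ 0.0618  0.0748 -0.0346] w 0.19864633109253899 j [ -0.056   25.0365 -17.8785  -0.0031 -47.1164  -5.7552]
[[-0.9949  0.1013 -0.0005]
 [ 0.1013  0.9949  0.    ]
 [ 0.0005 -0.     -1.    ]]
spanner [(0.89, [0.2157, 0.1769, 0.0019]), (0.77, [0.7026, 0.3116, -0.002]), (0.48, [0.5557, -0.0812, 0.0775])]
spanner_tail [(0.78, [0.8952, 0.3411, 0.0022]), (0.7, [0.5342, -0.2749, 0.0748]), (0.69, [0.3864, 0.2676, -0.0028])]
shoulder [(0.75, [0.5558, -0.0783, 0.0782])]
```

View pics/c7.png

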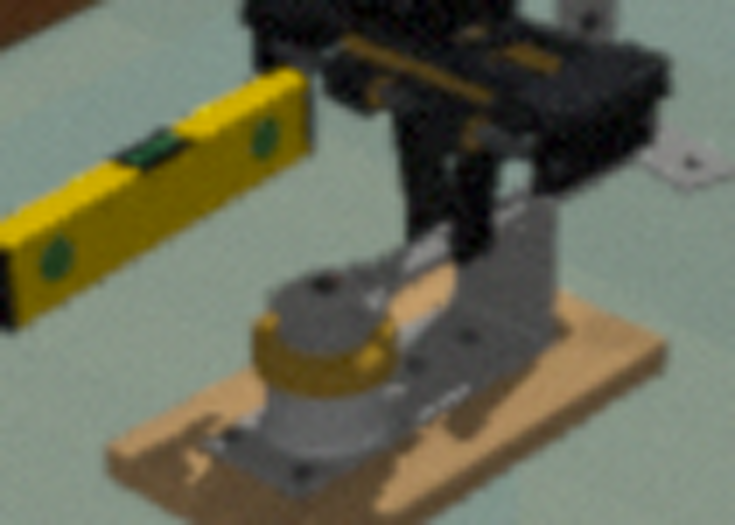

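Emit:
carry_out(
  delta_pos=[
    [0,0,0.012],
    [0,0,0.012],
    [0,0,0.012],
    [0,0,0.012],
    [0,0,0.012],
    [0,0,0.012],
  ],
  spin=[0,0,0,0,0,0],
  gripper=[0,20,25,35,50,50],
)

```text
time_s: 14.28
tcp_pos: [0.5479, -0.1604, 0.095]
ee_rot: [[-0.995, 0.101, 0.0], [0.101, 0.995, -0.0], [-0.0, -0.0, -1.0]]
wrist_force: [0.5, -0.4, -1.2]
gripper_width: 0.459
```

Emit:
carry_out(
  delta_pos=[
    [0,0,-0.2],
    [0,0,-0.5],
    [0,0,-0.9],
    [0,0,-0.9],
  ],
  spin=[0,0,0,0],
  gripper=[60,60,100,100],
)

```text
time_s: 14.78
tcp_pos: [0.55, -0.1606, 0.1887]
ee_rot: [[-0.995, 0.101, 0.008], [0.101, 0.995, -0.001], [-0.008, -0.0, -1.0]]
wrist_force: [-0.9, 0.6, -0.1]
gripper_width: 0.748
```

```bash
python3 look.py c8; python3 -c "
from h import *
snap('wrist','w8')"
```

```text
14.775 [ 0.55   -0.1606  0.1887] F [-0.8843  0.6194 -0.1294] M [ 0.0291  0.1522 -0.0059] w 0.748095383868319 j [ -0.0548  19.1725 -11.659    0.0649 -58.6996  -5.7535]
[[-0.9949  0.1006  0.0082]
 [ 0.1006  0.9949 -0.001 ]
 [-0.0082 -0.0001 -1.    ]]
spanner [(0.85, [0.2205, 0.174, 0.0005]), (0.75, [0.7026, 0.3121, -0.0014]), (0.59, [0.5551, -0.0794, 0.0762]), (0.31, [0.5578, -0.079, 0.0545])]
spanner_tail [(0.89, [0.3884, 0.2693, 0.0011]), (0.82, [0.5353, -0.2736, 0.0724]), (0.56, [0.8949, 0.3414, 0.0007]), (0.22, [0.5575, -0.0801, 0.0039])]
shoulder [(0.52, [0.5552, -0.0775, 0.0798])]
```

View pics/c8.png

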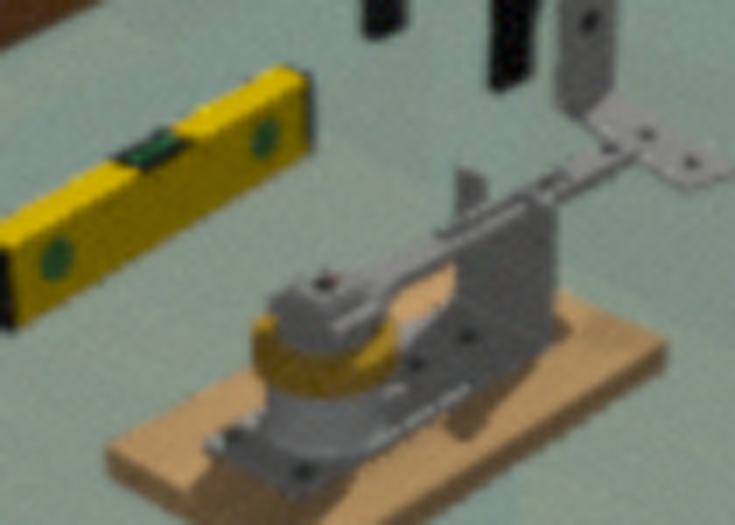

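View pics/w8.png

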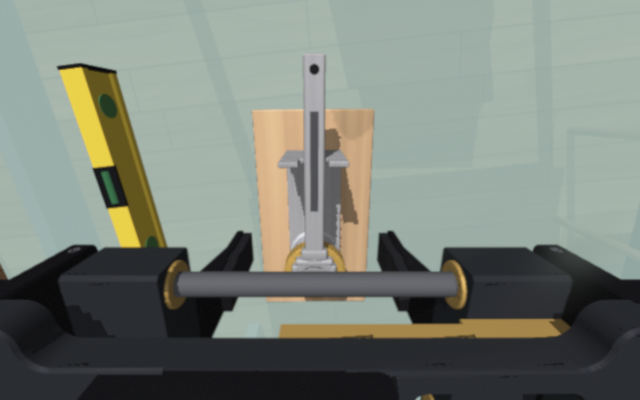

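Emit:
carry_out(
  delta_pos=[
    [0,0.3,0],
    [0,0.6,0],
    [0,0.8,0],
    [0,0.8,0],
    [0,0.8,0],
    [0,0.8,0],
  ],
  spin=[-0.2,-0.4,-0.6,-0.8,-0.93,-0.93],
  gripper=[100,100,100,100,100,100],
)

```text
time_s: 15.78
tcp_pos: [0.5555, -0.0807, 0.1838]
ee_rot: [[-0.809, -0.587, -0.002], [-0.587, 0.809, -0.0], [0.002, 0.001, -1.0]]
wrist_force: [-0.5, 0.2, 0.3]
gripper_width: 1.0
```

Emit:
carry_out(
  delta_pos=[
    [0,0,0.2],
    [0,0,0.4],
    [0,0,0.6],
    [0,0,0.8],
    [0,0,0.8],
  ],
  spin=[0,0,0,0,0],
  gripper=[100,100,100,100,100],
)

```text
time_s: 16.4
tcp_pos: [0.5545, -0.081, 0.1029]
ee_rot: [[-0.81, -0.587, -0.005], [-0.587, 0.81, -0.0], [0.004, 0.002, -1.0]]
wrist_force: [0.1, 0.5, 0.1]
gripper_width: 1.0
```

```bash
python3 look.py c9; python3 -c "
from h import *
snap('wrist','w9')"
```

```text
16.4 [ 0.5545 -0.081   0.1029] F [0.0614 0.4962 0.1013] M [-0.0232  0.1228 -0.0327] w 1.000402010539303 j [  8.2472  23.7774 -18.7586  -0.0178 -47.7447  27.6962]
[[-0.8097 -0.5868 -0.0049]
 [-0.5868  0.8097 -0.0005]
 [ 0.0042  0.0025 -1.    ]]
spanner [(0.98, [0.7011, 0.3088, -0.0012]), (0.58, [0.5549, -0.0776, 0.0767])]
spanner_tail [(0.98, [0.8976, 0.3419, 0.0025]), (0.88, [0.3838, 0.2713, -0.0006]), (0.64, [0.7537, -0.1913, 0.0012]), (0.56, [0.5341, -0.2763, 0.0704])]
shoulder [(0.71, [0.5548, -0.0804, 0.0749])]
```

View pics/c9.png

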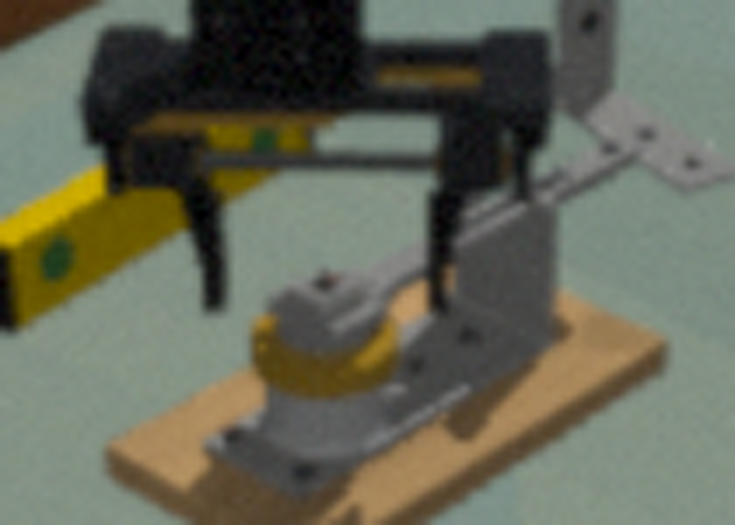

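View pics/w9.png

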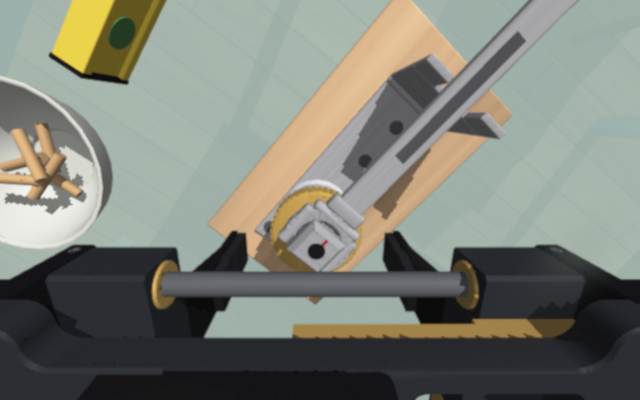

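Emit:
carry_out(
  delta_pos=[
    [0,0,0.15],
    [0,0,0.32],
    [0,0,0.32],
    [0,0,0.32],
  ],
  spin=[0,0,0,0],
  gripper=[100,100,100,100],
)

```text
time_s: 17.15
tcp_pos: [0.5561, -0.0808, 0.073]
ee_rot: [[-0.809, -0.588, 0.0], [-0.588, 0.809, -0.0], [-0.0, -0.0, -1.0]]
wrist_force: [0.8, -0.6, 0.5]
gripper_width: 0.998
```

```bash
python3 -c "
from h import *
st()"
```

```text
17.15 [ 0.5561 -0.0808  0.073 ] F [ 0.7605 -0.6037  0.5154] M [-0.0162  0.1509  0.0061] w 0.9975636149147981 j [  8.2624  26.0487 -20.4052   0.0161 -43.5332  27.7746]
[[-0.8085 -0.5885  0.0003]
 [-0.5885  0.8085 -0.0002]
 [-0.0001 -0.0003 -1.    ]]
```

Emit:
carry_out(
  delta_pos=[
    [0,0,0],
    [0,0,0],
    [0,0,0],
    [0,0,0],
  ],
  spin=[0,0,0,0],
  gripper=[70,60,60,60],
)

```text
time_s: 17.65
tcp_pos: [0.5559, -0.0808, 0.0731]
ee_rot: [[-0.809, -0.588, 0.0], [-0.588, 0.809, -0.0], [-0.0, -0.0, -1.0]]
wrist_force: [0.1, -1.0, 2.1]
gripper_width: 0.725
```

```bash
python3 -c "
from h import *
st()"
```

```text
17.65 [ 0.5559 -0.0808  0.0731] F [ 0.0942 -0.966   2.0511] M [-0.0976  0.2589 -0.0153] w 0.7246540782684526 j [  8.257   26.0199 -20.4204   0.0101 -43.5501  27.7751]
[[-0.8086 -0.5883  0.0002]
 [-0.5883  0.8086 -0.0001]
 [-0.0001 -0.0002 -1.    ]]
```

Emit:
carry_out(
  delta_pos=[
    [0,0,0],
    [0,0,0],
    [0,0,0.001],
    [0,0,0.002],
    [0,0,0.002],
    [0,0,0.003],
    [0,0,0.003],
  ],
  spin=[0,0.1,0.25,0.4,0.6,0.8,0.8],
  gripper=[50,50,50,50,50,50,50],
)

```text
time_s: 18.52
tcp_pos: [0.5556, -0.0809, 0.0728]
ee_rot: [[-1.0, -0.002, -0.001], [-0.002, 1.0, -0.0], [0.001, -0.0, -1.0]]
wrist_force: [-1.7, -1.6, 2.7]
gripper_width: 0.725
```

```bash
python3 -c "
from h import *
st()"
```

```text
18.525 [ 0.5556 -0.0809  0.0728] F [-1.7438 -1.5791  2.6571] M [-0.2382  0.6063 -0.1896] w 0.7247535206693407 j [  8.2516  26.0432 -20.4503   0.004  -43.543   -8.1562]
[[-1.     -0.0017 -0.0006]
 [-0.0017  1.     -0.0001]
 [ 0.0006 -0.0001 -1.    ]]
```

Emit:
carry_out(
  delta_pos=[
    [0,0,0],
    [0,0,0.001],
    [0,0,0.002],
    [0,0,0.002],
  ],
  spin=[0.2,0.4,0.5,0.5],
  gripper=[50,50,50,50],
)

```text
time_s: 19.02
tcp_pos: [0.5554, -0.0809, 0.0726]
ee_rot: [[-0.925, 0.379, -0.001], [0.379, 0.925, -0.0], [0.001, -0.001, -1.0]]
wrist_force: [-2.0, -1.2, 4.9]
gripper_width: 0.726
```

```bash
python3 -c "
from h import *
st()"
```

```text
19.025 [ 0.5554 -0.0809  0.0726] F [-2.0173 -1.171   4.8576] M [-0.0898  0.9343  0.0029] w 0.7259691974968383 j [  8.2599  26.0539 -20.4694   0.0032 -43.5358 -30.5565]
[[-0.9252  0.3794 -0.001 ]
 [ 0.3794  0.9252 -0.0002]
 [ 0.0009 -0.0006 -1.    ]]
```

Emit:
carry_out(
  delta_pos=[
    [0,0,0],
    [0,0,0.001],
    [0,0,0.002],
  ],
  spin=[0.15,0.3,0.45],
  gripper=[50,50,50],
)

```text
time_s: 19.4
tcp_pos: [0.5552, -0.0808, 0.0724]
ee_rot: [[-0.735, 0.678, -0.001], [0.678, 0.735, -0.0], [0.001, -0.001, -1.0]]
wrist_force: [-3.2, 1.0, 5.6]
gripper_width: 0.721
```

```bash
python3 look.py c10 ; python3 -c "
from h import *
snap('wrist','w10')"
```

```text
19.4 [ 0.5552 -0.0808  0.0724] F [-3.1825  1.021   5.6098] M [0.1217 1.0748 0.3119] w 0.7209729571630826 j [  8.2694  26.0646 -20.4859   0.003  -43.5362 -50.9742]
[[-0.7349  0.6782 -0.0015]
 [ 0.6782  0.7349 -0.0003]
 [ 0.0009 -0.0012 -1.    ]]
spanner [(0.71, [0.2152, 0.1758, 0.0026])]
spanner_tail [(0.92, [0.894, 0.341, -0.0007]), (0.92, [0.3832, 0.266, -0.0009]), (0.59, [0.5347, -0.2747, 0.0707]), (0.21, [0.5555, -0.0801, 0.0525])]
shoulder [(0.44, [0.5565, -0.0796, 0.0783])]
```

View pics/w10.png

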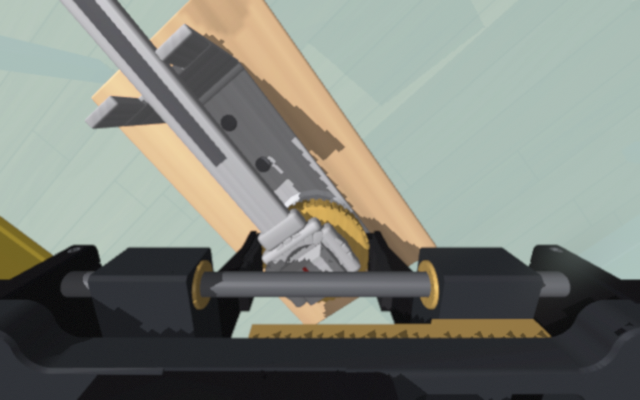

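View pics/c10.png

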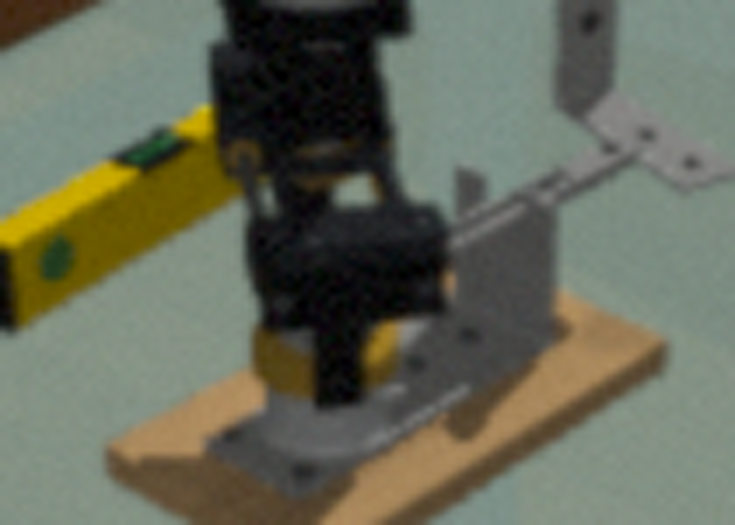

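Emit:
carry_out(
  delta_pos=[
    [0,0,0],
    [0,0,0],
    [0,0,0],
    [0,0,0],
    [0,0,0],
    [0,0,0],
    [0,0,0],
    [0,0,0],
  ],
  spin=[0,0,-0.1,-0.3,-0.5,-0.7,-0.9,-1],
  gripper=[80,100,100,100,100,100,100,100],
)

```text
time_s: 20.65
tcp_pos: [0.5562, -0.0807, 0.0718]
ee_rot: [[-0.999, -0.044, 0.0], [-0.044, 0.999, 0.0], [-0.0, 0.0, -1.0]]
wrist_force: [0.1, 0.6, -0.3]
gripper_width: 0.997
```

Emit:
carry_out(
  delta_pos=[
    [0,0,0],
    [0,0,0],
    [0,0,0],
    [0,0,0],
    [0,0,0],
    [0,0,0],
    [0,0,0],
    [0,0,0],
  ],
  spin=[-0.2,-0.4,-0.6,-0.75,-0.75,-0.75,-0.75,-0.75],
  gripper=[100,100,100,100,80,60,50,50],
)

```text
time_s: 21.65
tcp_pos: [0.5559, -0.0808, 0.0721]
ee_rot: [[-0.809, -0.588, -0.0], [-0.588, 0.809, 0.0], [0.0, 0.0, -1.0]]
wrist_force: [-0.5, -0.2, 0.2]
gripper_width: 0.728
```

Emit:
carry_out(
  delta_pos=[
    [0,0,0],
    [0,0,0],
    [0,0,0],
  ],
  spin=[0.03,0.06,0.1],
  gripper=[50,50,50],
)

```text
time_s: 22.02
tcp_pos: [0.5558, -0.0808, 0.0721]
ee_rot: [[-0.853, -0.522, -0.0], [-0.522, 0.853, -0.0], [0.0, 0.0, -1.0]]
wrist_force: [0.3, -0.7, -0.9]
gripper_width: 0.727
```

```bash
python3 -c "
from h import *
st()"
```

```text
22.025 [ 0.5558 -0.0808  0.0721] F [ 0.2988 -0.6743 -0.8784] M [-0.2147  0.1103  0.2552] w 0.7268829916022104 j [  8.2599  26.105  -20.4716   0.008  -43.4377  23.1715]
[[-0.8532 -0.5216 -0.0002]
 [-0.5216  0.8532 -0.0001]
 [ 0.0003  0.     -1.    ]]
```

Emit:
carry_out(
  delta_pos=[
    [0,0,0],
    [0,0,0],
  ],
  spin=[0.035,0.07],
  gripper=[50,50],
)

```text
time_s: 22.28
tcp_pos: [0.5558, -0.0808, 0.0721]
ee_rot: [[-0.881, -0.474, -0.0], [-0.474, 0.881, -0.0], [0.0, 0.0, -1.0]]
wrist_force: [0.3, 0.2, -1.5]
gripper_width: 0.724
```

```bash
cat > m.py <<'E'
from h import *
s=sense(); print(s["time_s"],"yaw",np.degrees(np.arctan2(s["ee_rot"][1][0],s["ee_rot"][0][0]))%360,"F",np.array(s["wrist_force"]),"M",np.array(s["moment"]),"w",s["gripper_width"],"eff6",s["effort"][5])
E
python3 m.py
```

```text
22.275 yaw 208.28486537934162 F [ 0.3355  0.2372 -1.4923] M [-0.3087  0.1116  0.2467] w 0.7237634310350275 eff6 -0.12295923661440611
```

Emit:
carry_out(
  delta_pos=[
    [0,0,0],
    [0,0,0],
  ],
  spin=[0.035,0.07],
  gripper=[50,50],
)

```text
time_s: 22.52
tcp_pos: [0.5558, -0.0808, 0.072]
ee_rot: [[-0.905, -0.425, -0.0], [-0.425, 0.905, -0.0], [0.0, 0.0, -1.0]]
wrist_force: [0.1, -1.0, -2.1]
gripper_width: 0.73
```

```bash
python3 m.py
```

```text
22.525 yaw 205.1299855324556 F [ 0.1348 -0.9759 -2.0533] M [-0.3151  0.0545  0.3028] w 0.7297868388194066 eff6 -0.12310336343944073
```

Emit:
carry_out(
  delta_pos=[
    [0,0,0.001],
    [0,0,0.001],
  ],
  spin=[0.035,0.07],
  gripper=[50,50],
)

```text
time_s: 22.78
tcp_pos: [0.5558, -0.0808, 0.072]
ee_rot: [[-0.927, -0.374, -0.0], [-0.374, 0.927, -0.0], [0.0, 0.0, -1.0]]
wrist_force: [0.3, -1.4, -0.9]
gripper_width: 0.731
```

```bash
python3 m.py
```

```text
22.775 yaw 201.98400195283594 F [ 0.2871 -1.3657 -0.9103] M [-0.3925  0.1957  0.2654] w 0.7305374111772656 eff6 -0.12318247463554144
```

Only the running torque of about 0.26 N m shows, and the reading is consistent. I'll carry on in steps.

Emit:
carry_out(
  delta_pos=[
    [0,0,0],
    [0,0,0],
  ],
  spin=[0.04,0.08],
  gripper=[50,50],
)

```text
time_s: 23.02
tcp_pos: [0.5557, -0.0808, 0.072]
ee_rot: [[-0.949, -0.315, -0.0], [-0.315, 0.949, -0.0], [0.0, 0.0, -1.0]]
wrist_force: [-0.8, -0.1, 0.1]
gripper_width: 0.73
```

```bash
python3 m.py
```

```text
23.025 yaw 198.3666797355371 F [-0.7577 -0.1179  0.1329] M [-0.4609  0.2313  0.2706] w 0.7297687205029066 eff6 -0.10488494765013456
```

Emit:
carry_out(
  delta_pos=[
    [0,0,0.001],
    [0,0,0.001],
  ],
  spin=[0.04,0.08],
  gripper=[50,50],
)

```text
time_s: 23.28
tcp_pos: [0.5557, -0.0808, 0.0719]
ee_rot: [[-0.967, -0.255, -0.0], [-0.255, 0.967, -0.0], [0.0, 0.0, -1.0]]
wrist_force: [-1.0, -1.4, -1.3]
gripper_width: 0.723
```

```bash
python3 m.py
```

```text
23.275 yaw 194.76433204581406 F [-1.0182 -1.3844 -1.2591] M [-0.5669  0.372   0.2148] w 0.7231290825078025 eff6 -0.10511452099308372
```

Emit:
carry_out(
  delta_pos=[
    [0,0,0],
    [0,0,0],
  ],
  spin=[0.03,0.06],
  gripper=[50,50],
)

```text
time_s: 23.52
tcp_pos: [0.5557, -0.0808, 0.0719]
ee_rot: [[-0.978, -0.21, -0.0], [-0.21, 0.978, -0.0], [0.0, 0.0, -1.0]]
wrist_force: [-1.5, -1.6, -0.7]
gripper_width: 0.725
```

```bash
python3 m.py
```

```text
23.525 yaw 192.09437562760212 F [-1.5167 -1.5667 -0.7495] M [-0.5798  0.4699  0.2286] w 0.7253285150967304 eff6 -0.14209600165486336
```

Emit:
carry_out(
  delta_pos=[
    [0,0,0.001],
    [0,0,0.001],
  ],
  spin=[0.04,0.08],
  gripper=[50,50],
)

```text
time_s: 23.78
tcp_pos: [0.5557, -0.0808, 0.0719]
ee_rot: [[-0.989, -0.147, -0.001], [-0.147, 0.989, -0.0], [0.001, -0.0, -1.0]]
wrist_force: [-1.2, -2.5, 0.2]
gripper_width: 0.724
```

```bash
python3 m.py
```

```text
23.775 yaw 188.46743244250234 F [-1.1517 -2.5073  0.1583] M [-0.559  0.574  0.291] w 0.7237327312913632 eff6 -0.10445932159200311
```

Emit:
carry_out(
  delta_pos=[
    [0,0,0],
    [0,0,0],
  ],
  spin=[0.04,0.08],
  gripper=[50,50],
)

```text
time_s: 24.02
tcp_pos: [0.5557, -0.0808, 0.0718]
ee_rot: [[-0.996, -0.085, -0.001], [-0.085, 0.996, -0.0], [0.001, -0.0, -1.0]]
wrist_force: [-2.8, -1.9, 0.9]
gripper_width: 0.728
```

```bash
python3 m.py
```

```text
24.025 yaw 184.8658175135071 F [-2.7699 -1.9394  0.8686] M [-0.6288  0.7133  0.2569] w 0.7282585407313478 eff6 -0.105110805016011
```

Emit:
carry_out(
  delta_pos=[
    [0,0,0],
    [0,0,0],
  ],
  spin=[0.03,0.06],
  gripper=[50,50],
)

```text
time_s: 24.28
tcp_pos: [0.5556, -0.0808, 0.0718]
ee_rot: [[-0.999, -0.038, -0.001], [-0.038, 0.999, -0.0], [0.001, -0.0, -1.0]]
wrist_force: [-3.3, -2.1, 0.7]
gripper_width: 0.723
```

```bash
python3 m.py
```

```text
24.275 yaw 182.19586939055233 F [-3.2989 -2.0969  0.6787] M [-0.6736  0.8953  0.2441] w 0.7234884575779396 eff6 -0.14208307955414057
```

Emit:
carry_out(
  delta_pos=[
    [0,0,0.001],
    [0,0,0.001],
  ],
  spin=[0.04,0.08],
  gripper=[50,50],
)

```text
time_s: 24.52
tcp_pos: [0.5556, -0.0808, 0.0718]
ee_rot: [[-1.0, 0.025, -0.001], [0.025, 1.0, -0.0], [0.001, -0.0, -1.0]]
wrist_force: [-2.9, -2.8, 0.9]
gripper_width: 0.726
```

```bash
python3 m.py
```

```text
24.525 yaw 178.56272714975955 F [-2.917  -2.812   0.9349] M [-0.6325  1.0698  0.2214] w 0.7258019114231389 eff6 -0.10447570821270347
```

Emit:
carry_out(
  delta_pos=[
    [0,0,0],
    [0,0,0],
  ],
  spin=[0.04,0.08],
  gripper=[50,50],
)

```text
time_s: 24.78
tcp_pos: [0.5556, -0.0808, 0.0717]
ee_rot: [[-0.996, 0.088, -0.001], [0.088, 0.996, -0.0], [0.001, -0.0, -1.0]]
wrist_force: [-3.4, -2.2, 2.2]
gripper_width: 0.727
```

```bash
python3 m.py
```

```text
24.775 yaw 174.96362718265692 F [-3.4356 -2.2383  2.2085] M [-0.6488  1.2263  0.3026] w 0.7273093771019001 eff6 -0.10511181084439158
```

Emit:
carry_out(
  delta_pos=[
    [0,0,0],
    [0,0,0],
  ],
  spin=[0.03,0.06],
  gripper=[50,50],
)

```text
time_s: 25.02
tcp_pos: [0.5556, -0.0808, 0.0717]
ee_rot: [[-0.991, 0.134, -0.001], [0.134, 0.991, -0.0], [0.001, -0.0, -1.0]]
wrist_force: [-3.8, -2.5, 2.2]
gripper_width: 0.727
```

```bash
python3 m.py
```

```text
25.025 yaw 172.29390409138603 F [-3.8061 -2.4596  2.2454] M [-0.7417  1.376   0.2435] w 0.7268652361381148 eff6 -0.14207920990884304
```

Emit:
carry_out(
  delta_pos=[
    [0,0,0.001],
    [0,0,0.001],
  ],
  spin=[0.03,0.06],
  gripper=[50,50],
)

```text
time_s: 25.28
tcp_pos: [0.5556, -0.0808, 0.0717]
ee_rot: [[-0.984, 0.181, -0.001], [0.181, 0.984, -0.0], [0.001, -0.0, -1.0]]
wrist_force: [-3.5, -2.7, 2.5]
gripper_width: 0.726
```

```bash
python3 m.py
```

```text
25.275 yaw 169.5915104820834 F [-3.468  -2.676   2.5174] M [-0.6635  1.4432  0.2493] w 0.7256798010481609 eff6 -0.14134044293314219
```

Emit:
carry_out(
  delta_pos=[
    [0,0,0],
    [0,0,0],
  ],
  spin=[0.03,0.06],
  gripper=[50,50],
)

```text
time_s: 25.52
tcp_pos: [0.5556, -0.0808, 0.0716]
ee_rot: [[-0.974, 0.226, -0.001], [0.226, 0.974, -0.0], [0.001, -0.0, -1.0]]
wrist_force: [-5.3, -1.6, 2.7]
gripper_width: 0.721
```

```bash
python3 m.py
```

```text
25.525 yaw 166.91362239335078 F [-5.3308 -1.6239  2.7461] M [-0.6462  1.4772  0.4836] w 0.7205132750054235 eff6 -0.3407295886427164
```

Emit:
carry_out(
  delta_pos=[
    [0,0,0],
    [0,0,0],
  ],
  spin=[0.03,0.06],
  gripper=[50,50],
)

```text
time_s: 25.78
tcp_pos: [0.5555, -0.0808, 0.0716]
ee_rot: [[-0.963, 0.271, -0.001], [0.271, 0.963, -0.0], [0.001, -0.001, -1.0]]
wrist_force: [-5.0, -2.1, 2.5]
gripper_width: 0.728
```

```bash
python3 m.py
```

```text
25.775 yaw 164.2865277176972 F [-5.0372 -2.0684  2.5164] M [-0.6596  1.4985  0.6814] w 0.7277844612318786 eff6 -0.4873887822031975
```

Emit:
carry_out(
  delta_pos=[
    [0,0,0],
    [0,0,0],
  ],
  spin=[0.02,0.04],
  gripper=[50,50],
)

```text
time_s: 26.02
tcp_pos: [0.5555, -0.0808, 0.0716]
ee_rot: [[-0.954, 0.301, -0.001], [0.301, 0.954, -0.0], [0.001, -0.001, -1.0]]
wrist_force: [-4.2, -2.8, 3.4]
gripper_width: 0.728
```

```bash
python3 m.py
```

```text
26.025 yaw 162.49349390471215 F [-4.1523 -2.8197  3.4389] M [-0.6264  1.506   0.6243] w 0.7279958794330327 eff6 -0.5175057426095009
```

Emit:
carry_out(
  delta_pos=[
    [0,0,0],
    [0,0,0],
  ],
  spin=[0.02,0.04],
  gripper=[50,50],
)

```text
time_s: 26.28
tcp_pos: [0.5555, -0.0808, 0.0716]
ee_rot: [[-0.944, 0.33, -0.001], [0.33, 0.944, -0.0], [0.001, -0.001, -1.0]]
wrist_force: [-4.4, -2.8, 2.3]
gripper_width: 0.727
```

```bash
python3 m.py
```

```text
26.275 yaw 160.71666591359727 F [-4.3806 -2.8073  2.2607] M [-0.6523  1.5291  0.6833] w 0.7270816832552399 eff6 -0.5835237354040146
```

```bash
python3 look.py c11; python3 -c "
from h import *
snap('wrist','w11',(160,20,440,320),2)"
```

```text
26.275 [ 0.5555 -0.0808  0.0716] F [-4.3806 -2.8073  2.2607] M [-0.6523  1.5291  0.6833] w 0.7270816832552399 j [  8.275   26.1334 -20.514    0.0204 -43.4183 -27.5731]
[[-0.9439  0.3302 -0.0011]
 [ 0.3302  0.9439 -0.0004]
 [ 0.0009 -0.0007 -1.    ]]
spanner [(0.94, [0.704, 0.3102, 0.0011]), (0.78, [0.2178, 0.1733, 0.0053]), (0.62, [0.7606, 0.0133, -0.0006])]
spanner_tail [(0.87, [0.896, 0.3376, -0.0002]), (0.76, [0.3853, 0.2691, -0.0014])]
shoulder [(0.62, [0.5535, -0.0797, 0.0813])]
```

View pics/w11.png

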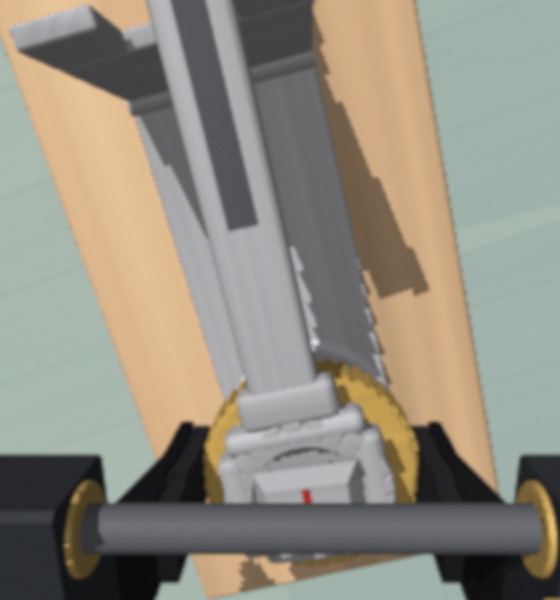

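View pics/c11.png

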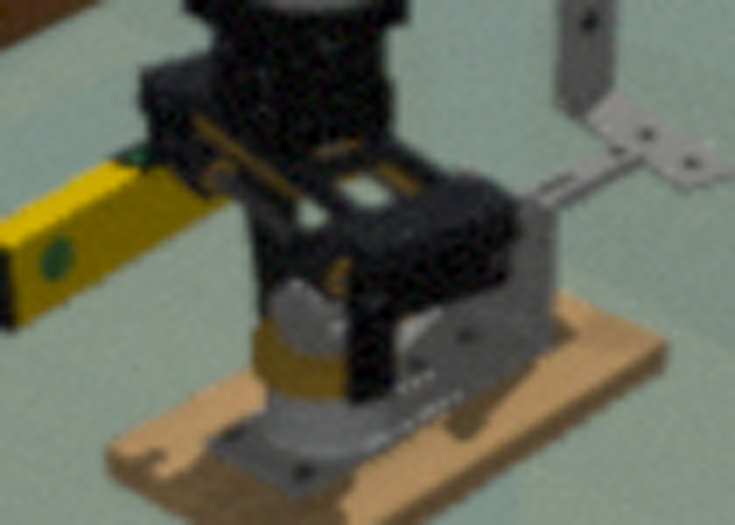

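Emit:
carry_out(
  delta_pos=[
    [0,0,0],
    [0,0,0],
  ],
  spin=[0.02,0.04],
  gripper=[50,50],
)

```text
time_s: 26.78
tcp_pos: [0.5555, -0.0808, 0.0716]
ee_rot: [[-0.933, 0.359, -0.001], [0.359, 0.933, -0.001], [0.001, -0.001, -1.0]]
wrist_force: [-4.4, -2.2, 2.6]
gripper_width: 0.725
```

```bash
python3 m.py
```

```text
26.775 yaw 158.97352334984757 F [-4.3552 -2.162   2.5928] M [-0.6743  1.5122  0.9409] w 0.7252330692455108 eff6 -0.8523968607187271
```

Emit:
carry_out(
  delta_pos=[
    [0,0,0],
    [0,0,0],
  ],
  spin=[0.02,0.04],
  gripper=[50,50],
)

```text
time_s: 27.02
tcp_pos: [0.5555, -0.0808, 0.0716]
ee_rot: [[-0.922, 0.386, -0.001], [0.386, 0.922, -0.001], [0.001, -0.001, -1.0]]
wrist_force: [-5.7, -2.1, 1.2]
gripper_width: 0.726
```

```bash
python3 m.py; python3 -c "
from h import *
snap('wrist','w12',(160,20,440,320),2)"
```

```text
27.025 yaw 157.26387009453984 F [-5.7043 -2.1355  1.1919] M [-0.6382  1.5622  1.2625] w 0.7256050386930192 eff6 -1.186290867626667
```

View pics/w12.png

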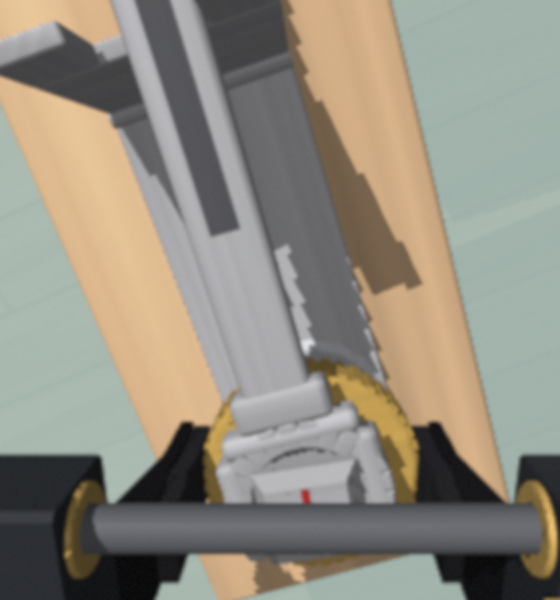

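Emit:
carry_out(
  delta_pos=[
    [0,0,0],
    [0,0,0],
    [0,0,0],
    [0,0,0],
  ],
  spin=[0.015,0.03,0.03,0.03],
  gripper=[50,50,50,50],
)

```text
time_s: 27.58
tcp_pos: [0.5555, -0.0806, 0.0716]
ee_rot: [[-0.912, 0.409, -0.001], [0.409, 0.912, -0.0], [0.001, -0.001, -1.0]]
wrist_force: [-4.7, -2.4, 2.5]
gripper_width: 0.726
```

```bash
python3 m.py
```

```text
27.575 yaw 155.84137701061007 F [-4.725  -2.4057  2.5307] M [-0.4024  1.4825  0.8768] w 0.725732792440936 eff6 -0.901542529463768
```

```bash
python3 -c "
from h import *
snap('wrist','w13',(160,20,440,320),2)"
```

```text
(no output)
```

View pics/w13.png

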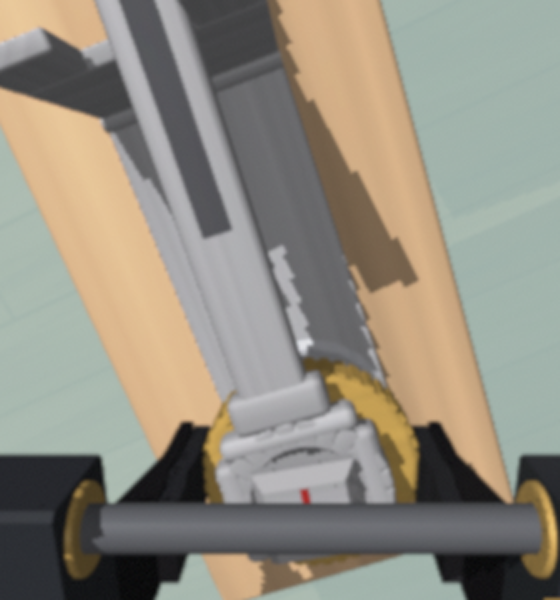

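Emit:
carry_out(
  delta_pos=[
    [0,0,0],
    [0,0,0],
  ],
  spin=[0.02,0.04],
  gripper=[20,20],
)

```text
time_s: 27.88
tcp_pos: [0.5556, -0.0805, 0.0717]
ee_rot: [[-0.899, 0.438, -0.001], [0.438, 0.899, -0.0], [0.001, -0.001, -1.0]]
wrist_force: [-5.8, -1.0, 2.6]
gripper_width: 0.727
```

```bash
python3 m.py
```

```text
27.875 yaw 154.02072427856626 F [-5.7741 -1.0287  2.624 ] M [-0.2413  1.5504  1.0905] w 0.7269860606336379 eff6 -0.9163339622318745
```

Emit:
carry_out(
  delta_pos=[
    [0,0,0],
    [0,0,0],
  ],
  spin=[0.01,0.01],
  gripper=[20,20],
)

```text
time_s: 28.12
tcp_pos: [0.5556, -0.0805, 0.0717]
ee_rot: [[-0.896, 0.444, -0.001], [0.444, 0.896, -0.001], [0.001, -0.001, -1.0]]
wrist_force: [-5.2, -1.0, 3.6]
gripper_width: 0.728
```

```bash
python3 m.py
```

```text
28.125 yaw 153.66720859053197 F [-5.209  -0.9639  3.6075] M [-0.1818  1.5973  1.2905] w 0.7278713096466408 eff6 -1.2895533442497253
```

Emit:
carry_out(
  delta_pos=[
    [0,0,0],
    [0,0,0],
  ],
  spin=[0.005,0.01],
  gripper=[0,0],
)

```text
time_s: 28.38
tcp_pos: [0.5556, -0.0805, 0.0717]
ee_rot: [[-0.893, 0.45, -0.001], [0.45, 0.893, -0.001], [0.001, -0.001, -1.0]]
wrist_force: [-5.3, -1.6, 2.2]
gripper_width: 0.725
```

```bash
python3 m.py
```

```text
28.375 yaw 153.2505145678988 F [-5.3271 -1.5867  2.1706] M [-0.2298  1.6401  1.3814] w 0.7249075452626721 eff6 -1.4337936043739319
```

Emit:
carry_out(
  delta_pos=[
    [0,0,0],
    [0,0,0],
  ],
  spin=[0.005,0.01],
  gripper=[0,0],
)

```text
time_s: 28.62
tcp_pos: [0.5557, -0.0804, 0.0717]
ee_rot: [[-0.888, 0.459, -0.001], [0.459, 0.888, -0.0], [0.001, -0.0, -1.0]]
wrist_force: [-4.8, -1.1, 2.9]
gripper_width: 0.726
```

```bash
python3 m.py
```

```text
28.625 yaw 152.651415708404 F [-4.7822 -1.0533  2.9248] M [-0.0635  1.5912  1.0062] w 0.725561285301719 eff6 -0.976792685687542
```

Emit:
carry_out(
  delta_pos=[
    [0,0,0],
    [0,0,0],
  ],
  spin=[0.005,0.01],
  gripper=[0,0],
)

```text
time_s: 28.88
tcp_pos: [0.5556, -0.0804, 0.0717]
ee_rot: [[-0.885, 0.465, -0.001], [0.465, 0.885, -0.0], [0.001, -0.001, -1.0]]
wrist_force: [-5.2, -0.1, 2.8]
gripper_width: 0.726
```

```bash
python3 m.py
```

```text
28.875 yaw 152.26725094095843 F [-5.1809 -0.1372  2.7686] M [0.0271 1.6116 1.2599] w 0.7262150019357695 eff6 -1.2210243567824364
```

Emit:
carry_out(
  delta_pos=[
    [0.005,0,0],
    [0.01,0,0],
    [0.01,0,0],
  ],
  spin=[0,0,0.005],
  gripper=[0,0,0],
)

```text
time_s: 29.25
tcp_pos: [0.5555, -0.0804, 0.0717]
ee_rot: [[-0.883, 0.47, 0.001], [0.47, 0.883, -0.0], [-0.001, 0.0, -1.0]]
wrist_force: [-2.3, -2.9, 0.2]
gripper_width: 0.729
```

```bash
python3 m.py
```

```text
29.25 yaw 151.9579987857931 F [-2.2593 -2.8967  0.1939] M [-0.7986  0.8625  1.3315] w 0.7289694413232569 eff6 -1.3232412189245224
```

Emit:
carry_out(
  delta_pos=[
    [0.005,0,0],
    [0.01,0,0],
    [0.01,0,0],
  ],
  spin=[0,0,0.005],
  gripper=[0,0,0],
)

```text
time_s: 29.62
tcp_pos: [0.5556, -0.08, 0.0719]
ee_rot: [[-0.88, 0.474, 0.003], [0.474, 0.88, -0.0], [-0.003, 0.001, -1.0]]
wrist_force: [3.0, -4.9, -3.6]
gripper_width: 0.723
```

```bash
python3 m.py
```

```text
29.625 yaw 151.68889100778352 F [ 2.9992 -4.9026 -3.5692] M [-1.4182 -0.5758  1.0429] w 0.7232959698793079 eff6 -1.0468332096934319
```

Emit:
carry_out(
  delta_pos=[
    [0.01,0,0],
    [0.02,0,0],
    [0.02,0,0],
  ],
  spin=[0,0.005,0.01],
  gripper=[0,0,0],
)

```text
time_s: 30.0
tcp_pos: [0.5556, -0.0796, 0.072]
ee_rot: [[-0.877, 0.481, 0.007], [0.481, 0.877, -0.001], [-0.007, 0.003, -1.0]]
wrist_force: [5.9, -7.8, -5.8]
gripper_width: 0.729
```

```bash
python3 m.py
```

```text
30.0 yaw 151.27034339414405 F [ 5.8613 -7.7515 -5.8067] M [-2.1284 -1.7865  1.0433] w 0.7293133461549168 eff6 -1.0658730939030647
```

Emit:
carry_out(
  delta_pos=[
    [0,0,0],
    [0,0,0],
  ],
  spin=[0.005,0.01],
  gripper=[0,0],
)

```text
time_s: 30.25
tcp_pos: [0.5557, -0.0794, 0.072]
ee_rot: [[-0.873, 0.488, 0.007], [0.488, 0.873, -0.001], [-0.006, 0.003, -1.0]]
wrist_force: [6.5, -7.6, -6.4]
gripper_width: 0.725
```

```bash
python3 m.py
```

```text
30.25 yaw 150.81691414987367 F [ 6.4889 -7.55   -6.3857] M [-2.2799 -1.7365  1.0663] w 0.7254683037533501 eff6 -1.0675393044948578
```

Emit:
carry_out(
  delta_pos=[
    [0,0,0],
    [0,0,0],
  ],
  spin=[0.005,0.005],
  gripper=[0,0],
)

```text
time_s: 30.5
tcp_pos: [0.5558, -0.0792, 0.072]
ee_rot: [[-0.871, 0.491, 0.007], [0.491, 0.871, -0.0], [-0.007, 0.003, -1.0]]
wrist_force: [6.5, -7.5, -8.1]
gripper_width: 0.729
```

```bash
python3 m.py
```

```text
30.5 yaw 150.56932252325907 F [ 6.4749 -7.4501 -8.116 ] M [-2.0024 -1.7216  0.9079] w 0.7286007561887098 eff6 -0.941159650683403
```

Emit:
carry_out(
  delta_pos=[
    [0,0,0],
    [-0.03,0,0],
    [-0.03,0,0.01],
    [-0.03,0,0.02],
    [-0.03,0,0.02],
    [-0.03,0,0.02],
    [-0.03,0,0.02],
    [-0.03,0,0.02],
    [-0.03,0,0.02],
  ],
  spin=[0,0,-0.2,-0.4,-0.4,-0.4,-0.4,-0.4,-0.4],
  gripper=[85,85,85,85,85,60,0,0,0],
)

```text
time_s: 31.62
tcp_pos: [0.5555, -0.0803, 0.0698]
ee_rot: [[-0.98, 0.199, 0.001], [0.199, 0.98, 0.0], [-0.001, 0.0, -1.0]]
wrist_force: [1.7, -0.4, -0.5]
gripper_width: 0.727
```

```bash
python3 m.py
```

```text
31.625 yaw 168.5384125969879 F [ 1.7196 -0.4367 -0.4597] M [-0.056  -0.3932 -0.0624] w 0.727022183922252 eff6 0.03876869101077318
```

Emit:
carry_out(
  delta_pos=[
    [0,0,0],
    [0,0,0],
  ],
  spin=[0.03,0.06],
  gripper=[0,0],
)

```text
time_s: 31.88
tcp_pos: [0.5555, -0.0803, 0.0698]
ee_rot: [[-0.97, 0.242, 0.001], [0.242, 0.97, -0.001], [-0.001, -0.0, -1.0]]
wrist_force: [2.3, 0.2, -1.2]
gripper_width: 0.725
```

```bash
python3 m.py
```

```text
31.875 yaw 165.96860375691745 F [ 2.3344  0.236  -1.2347] M [-0.0482 -0.4903  1.0528] w 0.7254093995729514 eff6 -0.963648296892643
```

Emit:
carry_out(
  delta_pos=[
    [0,0,0],
    [0,0,0],
  ],
  spin=[0.01,0.02],
  gripper=[0,0],
)

```text
time_s: 32.12
tcp_pos: [0.5555, -0.0803, 0.0698]
ee_rot: [[-0.966, 0.258, 0.001], [0.258, 0.966, -0.0], [-0.001, -0.0, -1.0]]
wrist_force: [3.4, -0.6, -1.8]
gripper_width: 0.727
```

```bash
python3 m.py
```

```text
32.125 yaw 165.06221312499466 F [ 3.4114 -0.5712 -1.7732] M [-0.2004 -0.7561  1.2797] w 0.7265002662360786 eff6 -1.2440324574708939
```

Emit:
carry_out(
  delta_pos=[
    [0,0,0],
    [0,0,0],
  ],
  spin=[0.005,0.01],
  gripper=[0,0],
)

```text
time_s: 32.38
tcp_pos: [0.5555, -0.0803, 0.0698]
ee_rot: [[-0.964, 0.266, 0.001], [0.266, 0.964, -0.0], [-0.001, 0.0, -1.0]]
wrist_force: [3.1, 0.1, -1.9]
gripper_width: 0.726
```

```bash
python3 m.py
```

```text
32.375 yaw 164.56483064216022 F [ 3.1073  0.0891 -1.9401] M [-0.1229 -0.9021  1.4276] w 0.7264541229708362 eff6 -1.3837077096104622
```

Emit:
carry_out(
  delta_pos=[
    [0,0,0],
    [0,0,0],
    [0,0,0],
  ],
  spin=[0.005,0.01,0.01],
  gripper=[0,0,0],
)

```text
time_s: 32.75
tcp_pos: [0.5555, -0.0801, 0.0699]
ee_rot: [[-0.962, 0.274, 0.001], [0.274, 0.962, 0.0], [-0.001, 0.001, -1.0]]
wrist_force: [4.8, 1.1, -1.5]
gripper_width: 0.725
```

```bash
python3 m.py
```

```text
32.75 yaw 164.07965738580893 F [ 4.7574  1.0793 -1.5128] M [ 0.4509 -1.1012  1.3399] w 0.724743956585018 eff6 -1.3344649225473404
```

Emit:
carry_out(
  delta_pos=[
    [0,0,0],
    [0,0,0],
    [0,0,0],
    [0,0,-0.2],
    [0,0,-0.5],
    [0,0,-0.9],
    [0,0,-0.9],
  ],
  spin=[0,0,0,0,0,0,0],
  gripper=[80,100,100,100,100,100,100],
)

```text
time_s: 33.62
tcp_pos: [0.5563, -0.0805, 0.1628]
ee_rot: [[-0.961, 0.275, 0.006], [0.275, 0.961, 0.0], [-0.006, 0.002, -1.0]]
wrist_force: [0.3, 0.7, -0.6]
gripper_width: 0.999
```

Emit:
carry_out(
  delta_pos=[
    [0,0,-0.3],
    [0,0,-0.5],
    [0,0,-0.5],
    [0,0,-0.5],
  ],
  spin=[-0.1,-0.24,-0.24,-0.24],
  gripper=[100,100,100,100],
)

```text
time_s: 34.12
tcp_pos: [0.5538, -0.0803, 0.2079]
ee_rot: [[-0.996, 0.092, -0.003], [0.092, 0.996, 0.0], [0.003, 0.0, -1.0]]
wrist_force: [-0.6, -0.4, 0.2]
gripper_width: 1.003
```

```bash
python3 m.py; python3 -c "
from h import *
st(); snap('wrist','w14')
im=cv2.imread('pics/w14.png'); cv2.imwrite('pics/w14c.png',cv2.resize(im[20:290,220:420],None,fx=2.2,fy=2.2,interpolation=cv2.INTER_CUBIC))"
```

```text
34.125 yaw 174.72410978495174 F [-0.6414 -0.4349  0.1671] M [-0.0167  0.0879 -0.0427] w 1.0032395835127297 eff6 -0.004109093570150435
34.125 [ 0.5538 -0.0803  0.2079] F [-0.6414 -0.4349  0.1671] M [-0.0167  0.0879 -0.0427] w 1.0032395835127297 j [  8.3111  17.2447 -11.4638  -0.0566 -61.4825 -13.5599]
[[-0.9958  0.092  -0.0034]
 [ 0.092   0.9958  0.0004]
 [ 0.0034  0.0001 -1.    ]]
```

View pics/w14c.png

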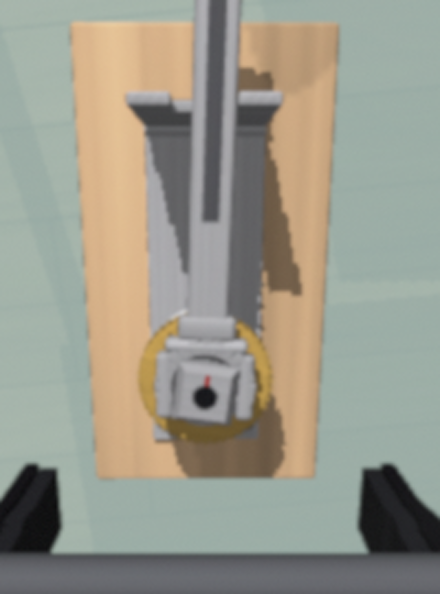

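Run:
```python
from h import *
im=cv2.imread("pics/w14.png").astype(int)
P=unproj("wrist",[(318.2,24.1),(314.4,162.8)],.084); d=P[0]-P[1]; print(P,np.degrees(np.arctan2(d[1],d[0])))
# jaw centre from hole of barrel top
b=unproj("wrist",[(220+205/2.2-.3,20+397/2.2-.3)],.093)[0]; u=d[:2]/np.linalg.norm(d[:2]); 
print("barrel",b,"grip",P[1][:2]+u*(.08-np.dot(P[1][:2]-b[:2],u)))
m=unproj("wrist",[(220+204/2.2,20+397/2.2),(220+207/2.2,20+379/2.2)],.093);e=m[1]-m[0];print("mark dir",np.degrees(np.arctan2(e[1],e[0])))
```

```text
[[ 0.5385 -0.2312  0.084 ]
 [ 0.5526 -0.1143  0.084 ]] -96.87087618546992
barrel [ 0.5574 -0.0796  0.093 ] grip [ 0.5473 -0.1589]
mark dir -104.44161936225159
```

Emit:
carry_out(
  delta_pos=[
    [0.015,-0.3,0],
    [0.015,-0.6,0],
    [0.015,-0.8,0],
    [0.015,-0.8,0],
  ],
  spin=[0.035,0.035,0.035,0.035],
  gripper=[80,60,50,50],
)

```text
time_s: 34.67
tcp_pos: [0.5458, -0.1609, 0.2087]
ee_rot: [[-0.993, 0.119, -0.002], [0.119, 0.993, 0.0], [0.002, 0.0, -1.0]]
wrist_force: [-0.1, 0.3, -0.3]
gripper_width: 0.632
```

Emit:
carry_out(
  delta_pos=[
    [0,0,0.3],
    [0,0,0.6],
    [0,0,0.8],
    [0,0,0.8],
    [0,0,0.8],
  ],
  spin=[0,0,0,0,0],
  gripper=[50,50,50,50,50],
)

```text
time_s: 35.3
tcp_pos: [0.5471, -0.1596, 0.1304]
ee_rot: [[-0.993, 0.116, 0.001], [0.116, 0.993, -0.0], [-0.001, -0.0, -1.0]]
wrist_force: [-0.6, -0.3, -0.0]
gripper_width: 0.5
```

```bash
python3 m.py; python3 -c "
from h import *
st(); snap('wrist','w15')"
```

```text
35.3 yaw 173.3258868601237 F [-0.6142 -0.3382 -0.03  ] M [0.0361 0.0423 0.0265] w 0.499740949324425 eff6 -0.0030006774613866583
35.3 [ 0.5471 -0.1596  0.1304] F [-0.6142 -0.3382 -0.03  ] M [0.0361 0.0423 0.0265] w 0.499740949324425 j [  0.0291  22.528  -15.9681   0.0253 -51.4274  -6.719 ]
[[-0.9932  0.1162  0.0013]
 [ 0.1162  0.9932 -0.0003]
 [-0.0014 -0.0002 -1.    ]]
```

View pics/w15.png

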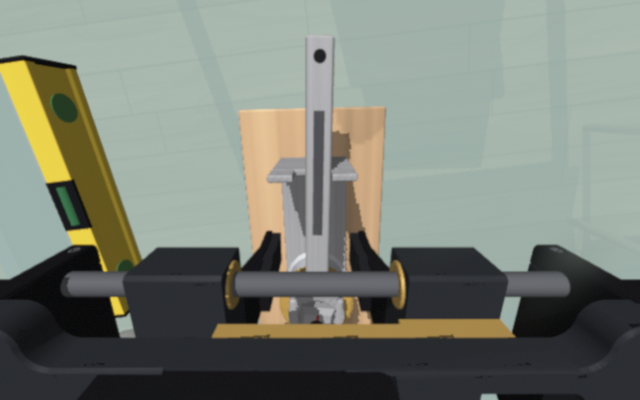

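Emit:
carry_out(
  delta_pos=[
    [0.015,0,0.15],
    [0.015,0,0.34],
    [0.015,0,0.34],
    [0.015,0,0.34],
    [0.015,0,0.34],
    [0.015,0,0.34],
    [0.015,0,0.34],
    [0.015,0,0.34],
  ],
  spin=[0,0,0,0,0,0,0,0],
  gripper=[50,50,50,30,10,0,0,0],
)

```text
time_s: 36.35
tcp_pos: [0.5455, -0.1598, 0.0962]
ee_rot: [[-0.993, 0.117, 0.002], [0.117, 0.993, -0.0], [-0.002, -0.0, -1.0]]
wrist_force: [1.3, 0.4, 0.9]
gripper_width: 0.201
```

```bash
python3 m.py
```

```text
36.35 yaw 173.29211545643133 F [1.3191 0.368  0.8817] M [ 0.0645 -0.1335 -0.042 ] w 0.20054041742226955 eff6 0.060704005882143974
```

Emit:
carry_out(
  delta_pos=[
    [0,0,-0.03],
    [0,0,-0.08],
    [0,0,-0.14],
    [0,0,-0.2],
    [0,0,-0.3],
    [0,0,-0.4],
    [0,0,-0.4],
  ],
  spin=[0,0,0,0,0,0,0],
  gripper=[0,0,0,0,0,0,0],
)

```text
time_s: 37.22
tcp_pos: [0.5452, -0.1601, 0.1373]
ee_rot: [[-0.993, 0.117, 0.002], [0.117, 0.993, -0.0], [-0.002, -0.0, -1.0]]
wrist_force: [-0.1, -0.2, -2.1]
gripper_width: 0.195
```

```bash
python3 look.py c16
```

```text
37.225 [ 0.5452 -0.1601  0.1373] F [-0.0856 -0.2273 -2.0568] M [0.0854 0.0629 0.0288] w 0.19477928263116168 j [ -0.0122  21.9195 -15.7927   0.0356 -52.1617  -6.7077]
[[-0.9932  0.1166  0.0022]
 [ 0.1166  0.9932 -0.0005]
 [-0.0022 -0.0002 -1.    ]]
spanner [(0.93, [0.2156, 0.175, 0.0044]), (0.88, [0.7019, 0.3098, -0.0001]), (0.77, [0.5561, -0.0814, 0.1009]), (0.19, [0.7562, 0.0163, -0.0006])]
spanner_tail [(0.96, [0.3838, 0.2661, 0.0019]), (0.58, [0.8939, 0.3424, 0.0007])]
shoulder [(0.65, [0.5564, -0.0797, 0.0756]), (0.31, [0.5594, -0.0801, 0.0006])]
```

View pics/c16.png

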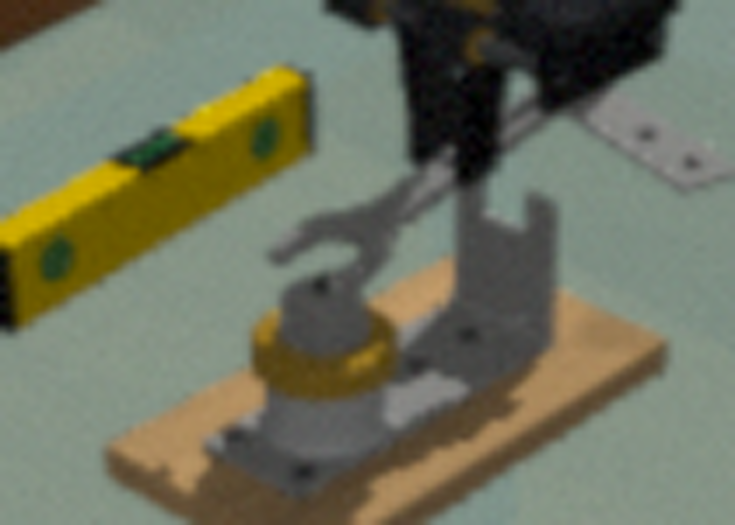

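Emit:
carry_out(
  delta_pos=[
    [0.05,0,-0.3],
    [0.3,0.1,-0.3],
    [0.6,0.2,-0.3],
    [0.76,0.263,-0.3],
    [0.76,0.263,-0.3],
  ],
  spin=[0,0,0,0,0],
  gripper=[0,0,0,0,0],
)

```text
time_s: 38.05
tcp_pos: [0.4713, -0.1245, 0.1657]
ee_rot: [[-0.993, 0.116, -0.001], [0.116, 0.993, 0.0], [0.001, -0.0, -1.0]]
wrist_force: [0.6, -0.2, -2.3]
gripper_width: 0.196
```

Emit:
carry_out(
  delta_pos=[
    [0.3,0.1,0],
    [0.6,0.2,0],
    [0.76,0.263,0],
    [0.76,0.263,0.2],
    [0.76,0.263,0.5],
    [0.76,0.263,0.5],
  ],
  spin=[0,0,0,0,0,0],
  gripper=[0,0,0,0,0,0],
)

```text
time_s: 38.8
tcp_pos: [0.3992, -0.0899, 0.1143]
ee_rot: [[-0.993, 0.117, -0.005], [0.117, 0.993, -0.001], [0.004, -0.001, -1.0]]
wrist_force: [0.0, 0.3, -2.3]
gripper_width: 0.199
```

```bash
python3 m.py; python3 -c "
from h import *
st(); snap('wrist','w17');snap('scene','s17')"
```

```text
38.8 yaw 173.28725172562716 F [ 0.0444  0.3363 -2.3415] M [0.0756 0.0771 0.031 ] w 0.19858656703908845 eff6 0.0008742039062781259
38.8 [ 0.3992 -0.0899  0.1143] F [ 0.0444  0.3363 -2.3415] M [0.0756 0.0771 0.031 ] w 0.19858656703908845 j [ 10.2976   9.7736 -38.2385   0.005  -42.2565 -17.0139]
[[-0.9931  0.1169 -0.0046]
 [ 0.1169  0.9931 -0.0009]
 [ 0.0045 -0.0014 -1.    ]]
```

View pics/w17.png

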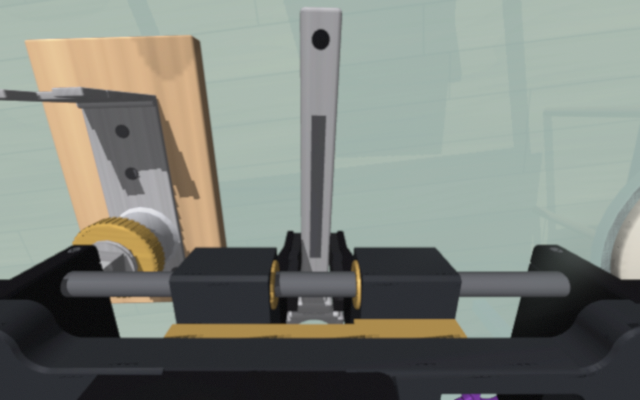

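View pics/s17.png

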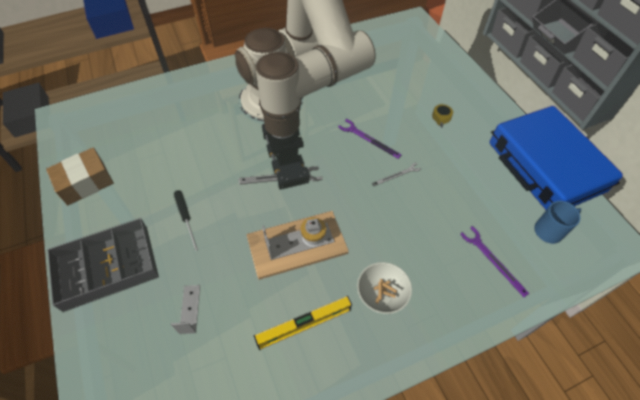

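Emit:
carry_out(
  delta_pos=[
    [0,0,0.3],
    [0,0,0.6],
    [0,0,0.8],
    [0,0,0.8],
    [0,0,0.8],
  ],
  spin=[0,0,0,0,0],
  gripper=[0,0,0,0,0],
)

```text
time_s: 39.52
tcp_pos: [0.4014, -0.0896, 0.0369]
ee_rot: [[-0.993, 0.116, 0.003], [0.116, 0.993, 0.0], [-0.003, 0.0, -1.0]]
wrist_force: [-0.2, -0.3, -1.6]
gripper_width: 0.202
```

```bash
python3 -c "
from h import *
st()"
```

```text
39.525 [ 0.4014 -0.0896  0.0369] F [-0.2368 -0.3019 -1.6439] M [0.0591 0.1396 0.0614] w 0.20167591581310879 j [ 10.2948  18.2615 -43.2652   0.0375 -28.3199 -17.009 ]
[[-0.9932  0.1163  0.0027]
 [ 0.1163  0.9932  0.0002]
 [-0.0027  0.0005 -1.    ]]
```

Settle at about 22 mm, easing down in small rows while I watch the force.

Emit:
carry_out(
  delta_pos=[
    [0,0,0.05],
    [0,0,0.1],
    [0,0,0.13],
    [0,0,0.14],
    [0,0,0.14],
  ],
  spin=[0,0,0,0,0],
  gripper=[0,0,0,0,0],
)

```text
time_s: 40.15
tcp_pos: [0.4003, -0.0897, 0.0219]
ee_rot: [[-0.993, 0.117, 0.001], [0.117, 0.993, -0.0], [-0.001, 0.0, -1.0]]
wrist_force: [0.1, -0.5, 2.1]
gripper_width: 0.202
```

Emit:
carry_out(
  delta_pos=[
    [0,0,0.004],
    [0,0,0.008],
    [0,0,0.008],
  ],
  spin=[0,0,0],
  gripper=[0,0,0],
)

```text
time_s: 40.52
tcp_pos: [0.4003, -0.0897, 0.0218]
ee_rot: [[-0.993, 0.116, 0.001], [0.116, 0.993, -0.0], [-0.001, -0.0, -1.0]]
wrist_force: [-2.1, -0.7, 10.9]
gripper_width: 0.199
```

Touching the glass, so I'll release and rise.

Emit:
carry_out(
  delta_pos=[
    [0,0,-0.006],
    [0,0,-0.006],
    [0,0,-0.006],
    [0,0,-0.006],
    [0,0,-0.006],
    [0,0,-0.006],
  ],
  spin=[0,0,0,0,0,0],
  gripper=[0,22,30,45,55,55],
)

```text
time_s: 41.28
tcp_pos: [0.3999, -0.0897, 0.0213]
ee_rot: [[-0.993, 0.117, -0.0], [0.117, 0.993, -0.0], [0.0, -0.0, -1.0]]
wrist_force: [-0.5, -0.3, -0.0]
gripper_width: 0.52
```

Emit:
carry_out(
  delta_pos=[
    [0,0,-0.2],
    [0,0,-0.5],
    [0,0,-0.9],
    [0,0,-1],
    [0,0,-1],
  ],
  spin=[0,0,0,0,0],
  gripper=[60,60,60,60,60],
)

```text
time_s: 41.9
tcp_pos: [0.4, -0.0896, 0.1216]
ee_rot: [[-0.993, 0.117, 0.001], [0.117, 0.993, 0.0], [-0.001, 0.001, -1.0]]
wrist_force: [-0.3, -0.8, -1.0]
gripper_width: 0.592
```

Emit:
carry_out(
  delta_pos=[
    [0,0,-0.3],
    [0,0,-0.6],
    [0,0,-0.8],
    [0,0,-0.8],
    [0,0,-0.8],
  ],
  spin=[0,0,0,0,0],
  gripper=[60,60,60,60,60],
)

```text
time_s: 42.52
tcp_pos: [0.399, -0.0897, 0.1997]
ee_rot: [[-0.993, 0.117, -0.004], [0.117, 0.993, -0.0], [0.004, -0.0, -1.0]]
wrist_force: [-0.7, -0.4, 0.5]
gripper_width: 0.602
```

```bash
python3 look.py c18; python3 -c "
from h import *
snap('wrist','w18')
for n in ('wrist','side','scene'):
  capture(n)
  for q in ('spanner','spanner_tail','lock_ring','housing_face','barrel_mark'): print(n,q,[(round(d['p'],2),np.array(d['centre']).round(4).tolist()) for d in spot_point(n,q)[:4]])"
```

```text
42.525 [ 0.399  -0.0897  0.1997] F [-0.6764 -0.4013  0.4512] M [ 0.0261  0.1181 -0.0049] w 0.6020619881774589 j [ 10.3029   2.8154 -31.1393  -0.0442 -56.2526 -17.0146]
[[-0.9931  0.1173 -0.0037]
 [ 0.1173  0.9931 -0.    ]
 [ 0.0036 -0.0004 -1.    ]]
spanner [(0.98, [0.2181, 0.1765, 0.0035]), (0.86, [0.4071, -0.0083, -0.0006]), (0.82, [0.7016, 0.3103, 0.0023]), (0.22, [0.3856, -0.2075, -0.0022])]
spanner_tail [(0.78, [0.3869, -0.2062, -0.0054]), (0.77, [0.8993, 0.3421, 0.0043]), (0.73, [0.3855, 0.2702, 0.0006])]
shoulder [(0.85, [0.5544, -0.078, 0.0757])]
wrist spanner [(0.8, [0.4112, -0.0141, 0.0]), (0.49, [0.5585, -0.0832, 0.0545])]
wrist spanner_tail [(0.93, [0.389, -0.2072, 0.0027])]
wrist lock_ring [(0.91, [0.5579, -0.0822, 0.0516]), (0.27, [0.5591, -0.0827, 0.0529])]
wrist housing_face [(0.8, [0.5581, -0.0782, 0.054])]
wrist barrel_mark [(0.69, [0.5529, -0.0884, 0.0923])]
side spanner [(0.92, [0.7032, 0.3111, -0.0003]), (0.8, [0.4078, -0.0081, 0.0008]), (0.64, [0.2176, 0.1749, 0.0034])]
side spanner_tail [(0.95, [0.3854, 0.2691, 0.0002]), (0.88, [0.8961, 0.3415, -0.0006]), (0.85, [0.3896, -0.2034, -0.0046]), (0.42, [0.5591, -0.0805, 0.0551])]
side lock_ring [(0.53, [0.5576, -0.0802, 0.0548])]
side housing_face [(0.75, [0.5543, -0.0794, 0.052])]
side barrel_mark [(0.63, [0.5531, -0.0898, 0.0912])]
scene spanner [(0.92, [0.4116, -0.0149, -0.0013]), (0.9, [0.7077, 0.3136, 0.0006]), (0.61, [0.2138, 0.1781, 0.0021])]
scene spanner_tail [(0.96, [0.3899, -0.2038, 0.001]), (0.95, [0.3864, 0.2672, -0.0015]), (0.73, [0.8919, 0.343, 0.0001])]
scene lock_ring [(0.65, [0.5545, -0.0801, 0.0564])]
scene housing_face [(0.94, [0.5601, -0.0818, 0.0531]), (0.43, [0.5527, -0.0747, -0.0024])]
scene barrel_mark [(0.72, [0.553, -0.0776, 0.0714]), (0.71, [0.5525, -0.0882, 0.0946]), (0.4, [0.5448, -0.1993, 0.0765])]
```

View pics/w18.png

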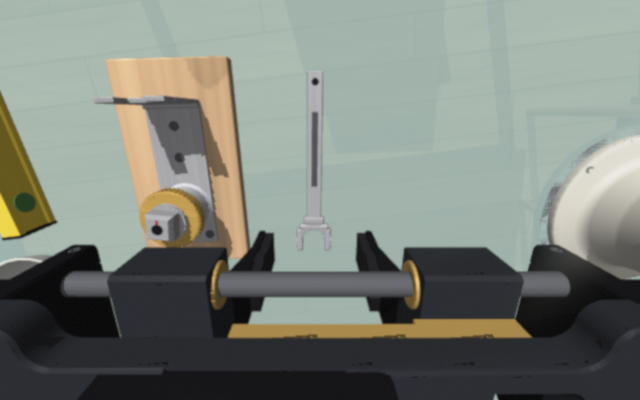

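View pics/c18.png

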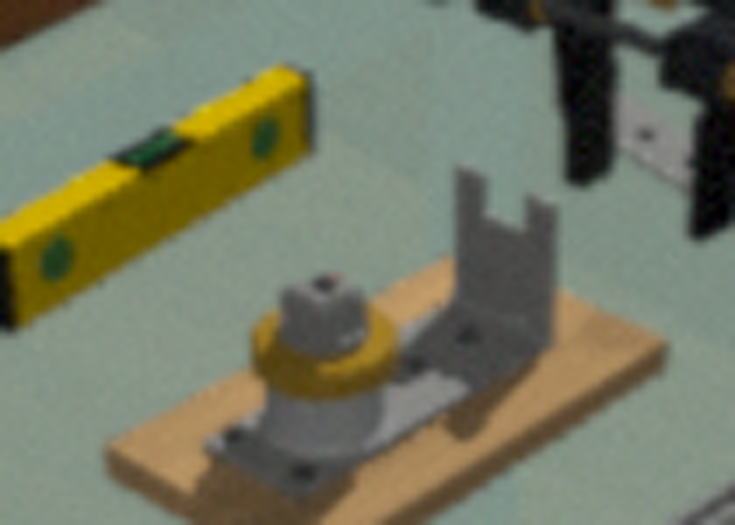

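The wrist view shows the spanner lying flat on the glass from (315,75) to (313,245), beside the board. The ring is down at (172,215), and the mark reads (0.553, -0.089), against (0.552, -0.088) to (0.554, -0.090) before. I'm handing in.

```bash
python3 -c "
from station import *
print(finish_job())"
```

```text
the job is handed in; nothing more can be done
None
```

I did every step of the job and handed it in at 42.5 s of the 72 s allowed. `finish_job` gives no verdict, so I can't confirm it passed.

- **Spanner on:** I put the larger steel spanner over the flats with its handle in the slot and let go.
- **Tightening:** The ring ran down in two strokes at about 0.25 N m and met the housing after about 2.2 rad. I then tightened it to a highest reading of about 1.43 N m. The fingers slipped on the ring around 1.4–1.5 N m, so that was the limit, and a sideways push to improve the grip did not help. I then gripped the ring afresh and got about the same torque again.
- **Spanner off:** I lifted it clear and laid it on the glass beside the board.

**Last checks:**
- **Spanner:** Both ends were at glass height, within the cameras' few millimetres, and nothing was touching it.
- **Barrel mark:** The final mark position was within about 1 mm of its start, about the accuracy of the measurement. A rough reading of the mark's direction in an earlier picture suggested up to 0.2 rad of turn, from the spanner's play being taken up. Both are inside the 0.3 rad limit.
- **Ring:** That it is down comes from the torque rise; the cameras cannot resolve a 0.3 mm gap.
- **Leg force:** I could not measure it. From the torque I estimate 6–9 N, above the 5 N needed but not by much.

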